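Clamp a strip tray on the shaker with its eccentric cam lever

ROBOT

A 6-joint arm with a two-finger parallel gripper is mounted at the origin on the work surface; the furniture and walls round the work are solid. World frame = base frame: x ahead of the robot, y to its left, z up, the work surface at z = 0. Lengths are in m, angles in rad, forces in N, time in s.
With the tool pointing down it reaches from about 0.25 to 0.725 m from the base axis. Payload 4 kg.
Tool frame: the origin (TCP) lies at the very end of the fingers, on their centre line; the grasp point (between the pads) lies 19 mm behind it; z points along the fingers, y is the line along which they close (so a half turn about z gives the same grasp; the last joint's range is limited). The gripper opens to 85 mm and grips with 20 to 120 N. Pads are 22 mm wide; open, the fingers measure 114 mm over their backs; the gripper's body (76 mm by 85 mm) begins 54 mm behind the grasp point. The pads swing forward as they close: fully open they stand 13 mm farther back than shut.
Start: joints at [1.275, 0.241, 0.005, 1.335, 0, 1.571], TCP at [0.146, 0.478, 0.231] pointing down, gripper open.
Joint ranges: [-2.72, 2.72], [-1.05, 1.87], [-1.09, 1.28], [-1.99, 2.15], [-1.42, 1.44], [-3.14, 3.14]. Speed limits (rad/s): [2.79, 2.79, 3.14, 3.14, 3.14, 3.14].

INTERFACE

Orientations are given as a rotation vector (axis times angle).
In Python, from plant import * gives the robot as it stands.
- The arm moves only by the tool send_rows, never from a script. Its arguments are lists of equal length, an entry for each row: "translation": the shift along the tool's x, y, z each as a share of 0.2 m, from -1 to 1, a list of three; "dr": the turn, a rotation vector about the tool's x, y, z each as a share of 360 degrees, from -1 to 1, a list of three; "grip": the gripper command: -1 is shut, 1 is fully open, values between are in proportion. A call has 1 to 12 rows; each row is the pose to reach, as a shift and turn from the pose commanded when the call began, along the tool's axes at that moment, turning the shorter way round; what a row does not reach only later rows make up. A row lasts 1/8 s, in which the tool goes at most 62.5 mm and 10.7 degrees, less where a joint would pass 70% of its speed; a pose out of reach is approached as far as the arm can. A call with a number of a shift or a turn outside -1 to 1 is refused whole. A call with a gripper value outside its range is refused whole. The fingers move at their own pace and stop on an object; "grip_force" is the grip in N (left out, the last holds). Time passes only in rows, so rows that repeat a pose let the fingers close. It gives the time, the measured TCP pose, the force, the opening and the grip force at its end, in the units of the state.
- sense(): the state, without advancing time (a new reading comes with each control period).
- get_image(name): name is "scene" or "side" or "wrist"; returns a dict with "frame" (400x640x3 uint8, red, green, blue), "fov_y" (degrees; the focal length in pixels is half the picture's height over the tangent of half this angle, whatever the lens; pixels are square), "cx", "cy" (the principal point, pixels), "xyz" and "attitude" of the camera in the world. Camera axes: x right, y up, looking along -z (the intrinsics and any distortion apply to the point x, -y, -z); pixel columns grow to the right and rows downward; lengths in m; the calibration is good to about 2 mm. A picture is of the moment at which its call begins. There is no depth.
- finish_job(): hands the job in; it is judged then, once.
Trained networks look in a picture, given as the dict that the camera call returned (one of the last four; its "shot" number tells which), for a name from the list of things; names that differ only in an ending like _2 or _b are one class to them, and where a whole thing is asked for, a point or a joint stands for the part that bears it (a point fixed in the world has none). Each returns a list of dicts, best first, with "p" (0 to 1); they miss things now and then, are a little off and sometimes report something else, mostly with a low value. They report only what shows in the picture. A call takes as long as a camera call. They do not tell look-alikes from the thing itself.
- trace(label, picture): "mask" (400x640 bool, what is visible of it) and "rect" ([left, top, width, height] in pixels, round what is visible of it).
- spot_point(label, picture): "position" ([row, column] in pixels: a listed point, or the origin of a listed thing).
The state is a dict: "time_s": time; "joints": joint angles; "qvel": joint speeds; "effort": joint torques, N m; "ee_pos": TCP position; "eef_rot": TCP orientation; "wrist_force": force on the tool from outside, world axes, zero at the start; "moment": the same for the moment, N m; "finger_gap": finger opening in m; "grasp_force": force on a finger pad.
Only numpy, scipy, OpenCV 4.12 (cv2) and the standard library are available. Lean on these libraries where they do the work, as an engineer would, in place of code of your own. Each camera call takes 0.05 s, during which the arm holds its last target. There are 200 camera calls.

TASK

Open the red cam lever on the shaker fully, then take the strip tray with the blue grip from the sloping stand, tuck its near end under the shaker's retaining lip and lower the far end until the tray lies flat between the side guides. Then turn the cam lever to clamp the tray: just far enough that it pushes the sprung stop bar about half-way into its 7 mm travel (the green bands on the pins behind the lip show, no red), never on to the end of its travel. Leave the lever there, and leave the orange tray and the other things alone.

Things in the scene. Friction and masses are not known exactly. Their poses are not given: they have to be found in the camera images.
- tray_blue_grip (a point): tray to clamp: white, 120 mm long (x), 64 wide (y), base plate 5 mm thick; trough walls 16 mm high fill the middle 80 mm of the length, leaving a bare 20 mm tongue at each end (both ends alike). Middle of its BLUE upright grip rib (64 mm long in x, 11 thick in y, top 48 above the underside), 38 mm above the underside; z = tray's upward normal. About 0.2 kg. Starts in a bay of the stand
- tray_orange_grip (a point): the other tray, the same but with an ORANGE rib, in the other bay, 84 mm beside the first from middle to middle; it stays where it is
- stand: fixed steel draining stand, two bays side by side along y; 168 mm wide (y), 115 deep (x), origin at bench level under its middle. The sheet slopes 35 degrees, low at -x (robot side, 17 mm up), high at +x (98 mm), and each tray lies on it with its x axis up the slope, low end against a 4.5 mm turned-up edge; ridges 6 mm high between and beside the trays
- seat (a point): the tray's place on the shaker (white housing, aluminium platform 236x130 mm, top 75 mm above the bench; fixed): point on the platform top, under the middle of a tray that just touches the sprung bar. x runs along the tray, from the lip (robot side) to the cam (far end), z up. Side guides 9 mm high at y = +-34.5 mm, x = -35 to -13 and 29 to 51 mm
- lip_edge (a point): middle of the front lower edge of the aluminium retaining lip at the seat's -x end, 94 mm long along y: underside 13 mm, top 17.5 mm above the platform. It overhangs the sprung bar's face by 12 mm; the tray's tongue goes under it
- bar (a joint): sprung rubber-faced stop bar under the lip: 0 at rest (face 60 mm to the -x side of the seat point), grows as it is pushed back to -x, 0.007 m at the end of travel; 3.5 N/mm. Its two pins come out of the back of the lip block (robot side) as it moves: first 2 mm bare steel, then a 3 mm green band (all out at 5 mm), then red
- cam_pivot (a point): vertical pivot of the eccentric clamp beyond the seat's +x end, 9 mm above the platform; bolted in slots, 78 to 82 mm from the seat point. The cam, a steel disc of 20 mm radius centred 9 mm off the pivot, 3.5 to 14 mm above the platform, bears directly on the tray's end. It reaches 20 + 9 cos(160 deg - q) mm from the pivot towards the tray at lever angle q
- cam (a joint): angle q (rad) of the red cam lever: 0 fully open (stop), grows clockwise seen from above as it clamps, at most 2.5. The lever points from the pivot at 95 degrees - q from the seat's +x axis (counterclockwise positive), so at 0 towards +y, then round the far side. It stays where it is left: friction 0.18 N m, somewhat more against the tray
- cam_knob (a point): black upright hand knob on the lever's end, 80 mm from the pivot: 19 mm in diameter, from 25 to 61 mm above the platform; this point is 43 mm above the platform
- cryo: blue freezer box with a yellow lid, 95x78x64 mm, origin under its middle; loose bystander beside the shaker
- wash: small brown bottle with a blue cap, 47x48x88 mm, origin under its middle; loose bystander left of the shaker
- kit_orange: white and orange carton, 85x56x62 mm, origin under its middle; loose bystander on the right
- beaker: clear plastic beaker, 106 mm wide, 122 mm high, origin under its middle; loose bystander at the back left
There are look-alikes about, which are no part of the job. What is shaped like the part that bears tray_blue_grip but turquoise is not meant.

How it is judged:
By the outcome, as a careful person would: the job done as asked, in the order asked, and still so for the second after the job is handed in, with the robot touching nothing.
It also fails if it takes over 72 s, if anything falls off the work surface, if the arm or the gripper's body presses on something with over 40 N, if the wrist force passes 120 N, or if a joint passes its speed limit or range.

## Working session

There is one attempt and no reset: what is moved stays moved. The work goes in short steps, Python scripts to look and compute and a tool call to move; the robot and the scene stay as the last step left them, time stands still between calls to the robot, and variables do not carry over. Pictures are saved under pics/ and viewed, at most 10 in all, crops included, and the job is handed in when it is done.

Besides the shell and the picture viewer there is one more tool, called after "Request:" in YAML: its name, and indented under it one key for each argument. send_rows: Moves the arm, as the interface text tells. Its arguments: {"type":"object","properties":{"translation":{"type":"array"},"dr":{"type":"array"},"grip":{"type":"array"},"grip_force":{"type":"number"}},"required":["translation","dr","grip"]}

```bash
ls; mkdir -p pics; cat > h.py <<'E'
from plant import *
import numpy as np, cv2
from scipy.spatial.transform import Rotation as R
def rot(a):
    a=np.array(a,float)
    if a.shape==(3,3): return a
    return R.from_rotvec(a).as_matrix() if a.size==3 else R.from_quat(a).as_matrix()
def ray(p,rc):
    f=p['frame'].shape[0]/2/np.tan(np.radians(p['fov_y'])/2)
    d=np.array([(rc[1]-p['cx'])/f,-(rc[0]-p['cy'])/f,-1.0])
    return np.array(p['xyz']),rot(p['attitude'])@d
def onz(p,rc,z):
    o,d=ray(p,rc); return o+d*(z-o[2])/d[2]
def proj(p,X):
    f=p['frame'].shape[0]/2/np.tan(np.radians(p['fov_y'])/2)
    c=rot(p['attitude']).T@(np.array(X)-p['xyz']); return (p['cy']-f*c[1]/-c[2], p['cx']+f*c[0]/-c[2])
def tri(ps,rcs):
    A=np.zeros((3,3));b=np.zeros(3)
    for p,rc in zip(ps,rcs):
        o,d=ray(p,rc);d=d/np.linalg.norm(d);M=np.eye(3)-np.outer(d,d);A+=M;b+=M@o
    X=np.linalg.solve(A,b)
    res=[np.linalg.norm(np.cross(X-ray(p,rc)[0],ray(p,rc)[1]/np.linalg.norm(ray(p,rc)[1]))) for p,rc in zip(ps,rcs)]
    return X,res
def save(p,n,crop=None,s=1):
    im=p['frame']
    if crop: im=im[crop[0]:crop[1],crop[2]:crop[3]]
    cv2.imwrite('pics/'+n,cv2.resize(im[:,:,::-1],None,fx=s,fy=s,interpolation=cv2.INTER_CUBIC))
E
python3 - <<'E'
from h import *
np.set_printoptions(precision=4,suppress=True)
P={n:get_image(n) for n in('scene','side','wrist')}
print({k:v for k,v in P['scene'].items() if k!='frame'})
for n in P: print(n,P[n]['xyz'],P[n]['fov_y']);save(P[n],n+'1.png')
for l in ['tray_blue_grip','tray_orange_grip','stand','seat','lip_edge','cam_pivot','cam_knob','cryo','wash','kit_orange','beaker']:
    print(l)
    for n in P:
        print('  ',n,[(round(x['p'],2),np.round(x['position'],1).tolist()) for x in spot_point(l,P[n])[:3]])
    a=spot_point(l,P['scene']);b=spot_point(l,P['side'])
    for u in a[:2]:
        for v in b[:2]:
            X,r=tri([P['scene'],P['side']],[u['position'],v['position']]); print('     ',X,np.round(r,4))
E
```

```text
pics
{'fov_y': 42.3426551338125, 'cx': 319.58220151776953, 'cy': 197.7524484292263, 'xyz': array([-0.6431, -1.4988,  1.0482]), 'attitude': array([ 1.0694, -0.3404, -0.541 ]), 'shot': 1}
scene [-0.6431 -1.4988  1.0482] 42.3426551338125
side [-0.1497  1.5951  0.7736] 44.871095517390984
wrist [0.0823 0.4976 0.3736] 64.38118861080659
tray_blue_grip
   scene [(0.84, [279.9, 335.6]), (0.8, [242.7, 356.7]), (0.18, [185.0, 339.0])]
   side [(0.71, [188.1, 403.2]), (0.45, [179.2, 362.3])]
   wrist []
      [ 0.2121 -0.3726  0.0362] [0.0004 0.0004]
      [ 0.3207 -0.309   0.0266] [0.0772 0.0772]
      [ 0.2582 -0.3483  0.0932] [0.0687 0.0687]
      [ 0.3712 -0.2844  0.0831] [0.0027 0.0027]
tray_orange_grip
   scene [(0.77, [229.2, 350.7])]
   side [(0.5, [185.0, 348.7]), (0.38, [179.3, 360.5])]
   wrist []
      [ 0.4072 -0.2001  0.0834] [0.0007 0.0007]
      [ 0.3726 -0.2366  0.1063] [0.0073 0.0073]
stand
   scene [(0.81, [254.3, 361.2])]
   side [(0.61, [197.6, 347.4])]
   wrist []
      [ 0.4235 -0.2532  0.0006] [0.0051 0.0051]
seat
   scene [(0.56, [193.7, 327.7])]
   side [(0.87, [212.3, 
[... 532 characters left out ...]
, [194.6, 249.4])]
   wrist []
      [0.6913 0.1293 0.1252] [0.0078 0.0078]
cryo
   scene [(0.52, [192.0, 303.0])]
   side [(0.57, [255.5, 267.0]), (0.45, [266.5, 231.0])]
   wrist []
      [ 0.5285  0.3151 -0.0062] [0.0043 0.0043]
      [ 0.601   0.4004 -0.0391] [0.0196 0.0196]
wash
   scene [(0.52, [201.8, 296.6])]
   side [(0.65, [244.8, 297.4])]
   wrist []
      [0.4474 0.2352 0.0054] [0.0024 0.0024]
kit_orange
   scene [(0.86, [283.2, 390.2]), (0.65, [202.2, 296.4])]
   side []
   wrist []
beaker
   scene [(0.78, [176.2, 300.1])]
   side [(0.76, [267.4, 230.5]), (0.47, [194.9, 251.9])]
   wrist []
      [0.5935 0.4439 0.0067] [0.0078 0.0078]
      [0.543  0.2933 0.1428] [0.0643 0.0643]
```

```bash
python3 - <<'E'
import cv2,numpy as np
a=cv2.imread('pics/scene1.png')[140:310,250:440];b=cv2.imread('pics/side1.png')[140:310,210:440]
a=cv2.resize(a,None,fx=4.2,fy=4.2,interpolation=2)[:600,:800]
b=cv2.resize(b,None,fx=3.4,fy=3.4,interpolation=2)[:600,:800]
cv2.imwrite('pics/a1.png',a);cv2.imwrite('pics/b1.png',b)
E
```

```text
(no output)
```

View pics/a1.png

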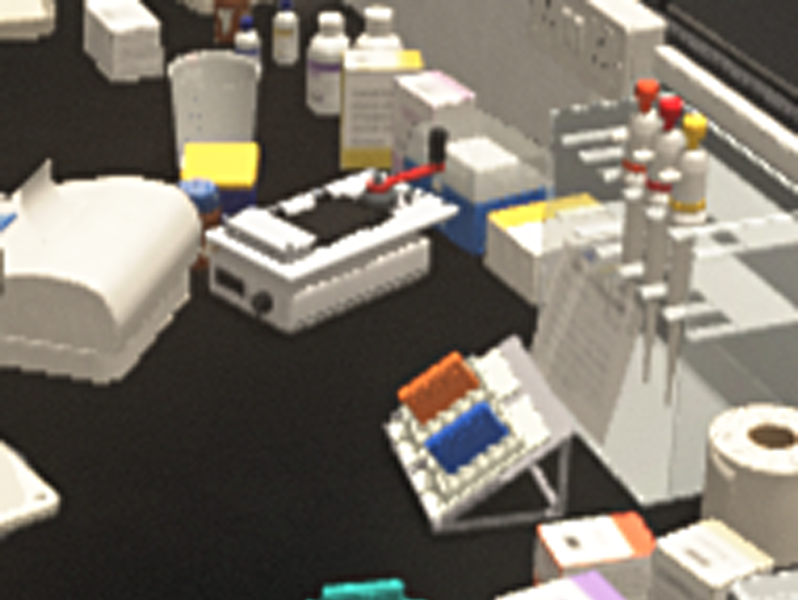

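View pics/b1.png

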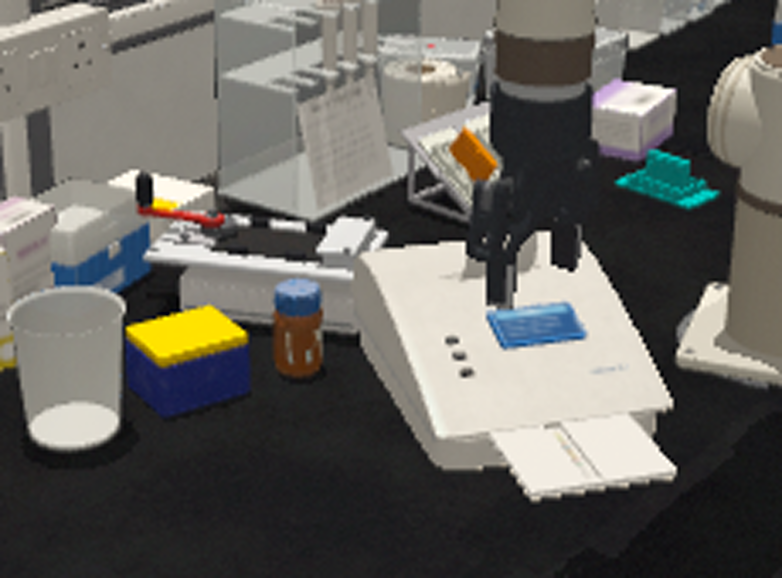

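```bash
cat >> h.py <<'E'
def pose():
    s=sense(); return np.array(s['ee_pos']),rot(s['eef_rot'])
def move(p,Rt):
    p0,R0=pose()
    t=R0.T@(np.array(p)-p0)/0.2; d=R.from_matrix(R0.T@Rt).as_rotvec()/(2*np.pi)
    print('T',np.round(t,3).tolist(),'dr',np.round(d,4).tolist(),'mm',round(np.linalg.norm(t)*200),'deg',round(np.linalg.norm(d)*360,1))
def down(yaw,pitch=0): # tool x axis horiz at yaw(deg), z down; pitch (deg) about tool y
    c,s=np.cos(np.radians(yaw)),np.sin(np.radians(yaw))
    return np.array([[c,s,0],[s,-c,0],[0,0,-1.]])@R.from_euler('y',pitch,degrees=True).as_matrix()
E
python3 - <<'E'
from h import *
np.set_printoptions(precision=4,suppress=True)
s=sense();p,Rt=pose();print(s['time_s'],p,'\n',Rt)
w=get_image('wrist');print('cam in tool',Rt.T@(w['xyz']-p),'\n',Rt.T@rot(w['attitude']))
for y in (0,-90,90,180): print(y);move([0.50,0.11,0.30],down(y))
E
```

```text
2.9 [0.1457 0.4783 0.2313] 
 [[-0.9566  0.2915 -0.    ]
 [ 0.2915  0.9566 -0.    ]
 [ 0.     -0.     -1.    ]]
cam in tool [ 0.0663  0.0002 -0.1431] 
 [[ 0.0002  0.9647  0.2634]
 [ 1.     -0.0003  0.0006]
 [ 0.0006  0.2634 -0.9647]]
0
T [-2.231, -1.245, -0.343] dr [-0.0, -0.0, 0.4529] mm 516 deg 163.1
-90
T [-2.231, -1.245, -0.343] dr [0.0, 0.0, -0.2971] mm 516 deg 106.9
90
T [-2.231, -1.245, -0.343] dr [0.0, -0.0, 0.2029] mm 516 deg 73.1
180
T [-2.231, -1.245, -0.343] dr [0.0, -0.0, -0.0471] mm 516 deg 16.9
```

Request:
send_rows:
  translation:
    - [0,0,-0.3]
    - [-0.2,-0.12,-0.35]
    - [-0.45,-0.26,-0.35]
    - [-0.7,-0.4,-0.35]
    - [-1,-0.56,-0.35]
    - [-1,-0.56,-0.35]
  dr:
    - [0,0,0]
    - [0,0,0]
    - [0,0,0]
    - [0,0,0]
    - [0,0,0]
    - [0,0,0]
  grip: [0,0,0,0,0,0]

```text
time_s: 3.7
ee_pos: [0.3066, 0.3102, 0.3015]
eef_rot: [0.473, 3.105, -0.0]
wrist_force: [-0.3, 0.3, -0.1]
finger_gap: 0.0426
grasp_force: 0.0
```

Request:
send_rows:
  translation:
    - [-0.25,-0.14,0]
    - [-0.5,-0.28,0]
    - [-0.75,-0.42,0]
    - [-1,-0.56,0]
    - [-1,-0.56,0]
  dr:
    - [0,0,0]
    - [0,0,0]
    - [0,0,0]
    - [0,0,0]
    - [0,0,0]
  grip: [0,0,0,0,0]

```text
time_s: 4.32
ee_pos: [0.4649, 0.1457, 0.3006]
eef_rot: [-0.471, -3.106, 0.001]
wrist_force: [-0.2, -0.1, -1.1]
finger_gap: 0.0425
grasp_force: 0.0
```

Request:
send_rows:
  translation:
    - [-0.12,-0.06,0]
    - [-0.23,-0.12,0]
    - [-0.23,-0.12,0]
    - [-0.23,-0.12,0]
  dr:
    - [0,0,-0.025]
    - [0,0,-0.05]
    - [0,0,-0.075]
    - [0,0,-0.075]
  grip: [0,0,0,0]

```text
time_s: 4.82
ee_pos: [0.4995, 0.1125, 0.3012]
eef_rot: [0.275, -3.129, -0.001]
wrist_force: [-0.2, 0.3, -0.4]
finger_gap: 0.0426
grasp_force: 0.0
```

```bash
python3 - <<'E'
from h import *
np.set_printoptions(precision=4,suppress=True)
print(sense()['joints'])
w=get_image('wrist');save(w,'w2.png')
Z={'seat':.075,'lip_edge':.088,'cam_pivot':.084,'cam_knob':.118}
for l,z in Z.items():
    for x in spot_point(l,w)[:2]: print(l,round(x['p'],2),np.round(x['position'],1),onz(w,x['position'],z))
E
```

```text
[0.2211 0.2478 0.1945 1.5181 0.0006 0.0458]
seat 0.67 [184.4 321.3] [0.5129 0.1154 0.075 ]
seat 0.23 [251.1 313.2] [0.5991 0.1204 0.075 ]
lip_edge 0.78 [150.6 321.2] [0.4722 0.1081 0.088 ]
cam_pivot 0.83 [254.1 314.7] [0.5987 0.1224 0.084 ]
cam_knob 0.85 [322.8 306.9] [0.6721 0.1263 0.118 ]
```

View pics/w2.png

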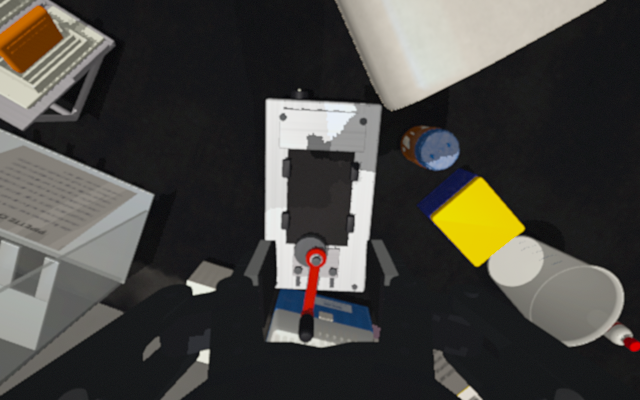

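```bash
python3 - <<'E'
from h import *
np.set_printoptions(precision=4,suppress=True)
w=get_image('wrist');g=w['frame'].max(2).astype(float)
L=[];Rr=[];ML=[];MR=[]
for r in range(115,225,3):
    l=np.where(g[r,200:320]>110)[0]; 
    L.append(onz(w,(r,200+l[0]-.5),.075)[:2])
    k=g[r,360:395]; k=np.where(k>110)[0]
    if len(k): Rr.append(onz(w,(r,360+k[-1]+.5),.075)[:2])
for r in range(155,235,3):
    d=np.where(g[r,275:365]<60)[0]
    ML.append(onz(w,(r,275+d[0]-.5),.075)[:2]);MR.append(onz(w,(r,275+d[-1]+.5),.075)[:2])
for n,q in zip('L R ML MR'.split(),(L,Rr,ML,MR)):
    vx,vy,x,y=cv2.fitLine(np.array(q,np.float32),cv2.DIST_HUBER,0,.01,.01).ravel()
    print(n,np.degrees(np.arctan(vy/vx)),'y at x=.5:',y+(.5-x)*vy/vx)
E
```

```text
L 7.4385476 y at x=.5: 0.046167575
R 7.8759403 y at x=.5: 0.17660916
ML 7.0367107 y at x=.5: 0.074094474
MR 4.7523885 y at x=.5: 0.1507529
```

```bash
python3 - <<'E'
import cv2,numpy as np
a=cv2.imread('pics/scene1.png')[155:205,330:390];b=cv2.imread('pics/side1.png')[180:240,205:275];c=cv2.imread('pics/w2.png')[230:350,250:390]
f=lambda i,s:cv2.resize(i,None,fx=s,fy=s,interpolation=2)
o=np.zeros((600,800,3),np.uint8)
A=f(a,6);B=f(b,5.6);C=f(c,2);o[:300,:360]=A;o[:336,370:762]=B;o[345:585,:280]=C
cv2.imwrite('pics/c1.png',o)
E
```

```text
(no output)
```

View pics/c1.png

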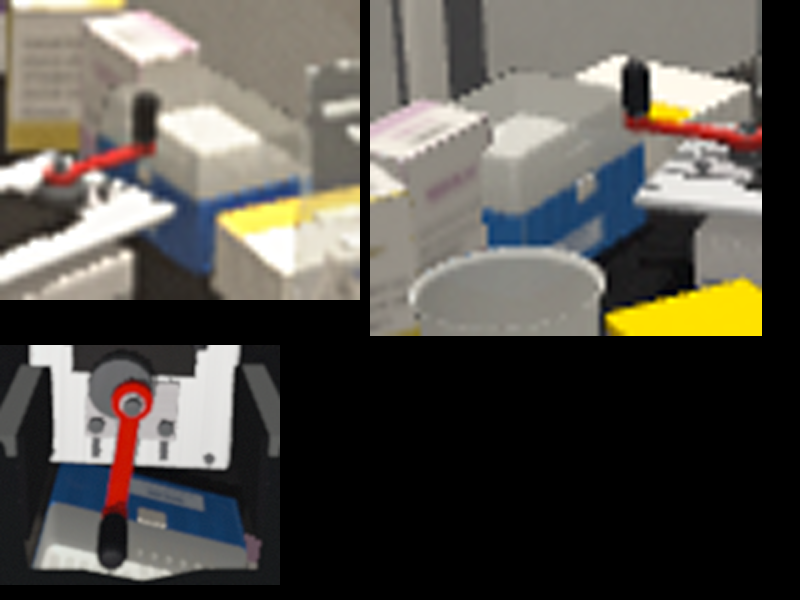

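```bash
python3 - <<'E'
from h import *
np.set_printoptions(precision=4,suppress=True)
a=get_image('scene');b=get_image('side');w=get_image('wrist')
print('seam',tri([a,b],[(190,365),(206,254)]))
print('lid',tri([a,b],[(183.5,365),(196,250)]))
print('knob top',tri([a,b],[(171,354.5),(191,252.5)]))
# wrist: seam corners on front face at (col,row) px
for z in (.05,.07,.09): print(z,onz(w,(230+(478-345)/2,250+30),z),onz(w,(230+(515-345)/2,250+118),z), onz(w,(230+(503-345)/2,250+22),z))
for x in (.66,.67,.68,.69): print(x,proj(a,[x,.13,.118]),proj(b,[x,.13,.118]),proj(w,[x,.13,.118]))
E
```

```text
seam (array([0.7018, 0.0758, 0.053 ]), [np.float64(0.0033650568419162936), np.float64(0.0033650568419162368)])
lid (array([0.7094, 0.0811, 0.0882]), [np.float64(0.004524811897768168), np.float64(0.00452481189776825)])
knob top (array([0.6776, 0.1237, 0.1344]), [np.float64(0.0022424705283337776), np.float64(0.002242470528333834)])
0.05 [0.6871 0.0863 0.05  ] [0.6947 0.2141 0.05  ] [0.7089 0.078  0.05  ]
0.07 [0.6743 0.087  0.07  ] [0.6815 0.2083 0.07  ] [0.695  0.0791 0.07  ]
0.09 [0.6615 0.0877 0.09  ] [0.6683 0.2025 0.09  ] [0.6811 0.0802 0.09  ]
0.66 (np.float64(175.2801843395913), np.float64(350.0898867322642)) (np.float64(195.86967005495885), np.float64(255.79343739168752)) (np.float64(314.0711454261034), np.float64(312.7714101218076))
0.67 (np.float64(174.76098600761847), np.float64(351.8781021570255)) (np.float64(195.49658346149286), np.float64(253.37552794413205)) (np.float64(321.29230672953474), np.float64(311.35667998442125))
0.68 (np.float64(174.24411417945157), np.float64(353.6583046708523)) (np.float64(195.12485383116305), np.float64(250.96641273910456)) (np.float64(328.4148869869265), np.float64(309.96126330244))
0.69 (np.float64(173.72955325261296), np.float64(355.4305480115732)) (np.float64(194.75447377423816), np.float64(248.56604388504007)) (np.float64(335.4408912090131), np.float64(308.58476726520746))
```

```bash
python3 - <<'E'
from h import *
move([.677,.125,.2],down(180));move([.677,.125,.11],down(180));print(sense()['time_s'])
E
```

```text
T [-0.884, -0.087, 0.507] dr [0.0, 0.0, 0.0279] mm 204 deg 10.0
T [-0.884, -0.087, 0.957] dr [0.0, 0.0, 0.0279] mm 261 deg 10.0
5.275
```

Request:
send_rows:
  translation:
    - [-0.25,-0.03,0]
    - [-0.5,-0.06,0.1]
    - [-0.75,-0.08,0.3]
    - [-0.885,-0.087,0.5]
    - [-0.885,-0.087,0.7]
    - [-0.885,-0.087,0.85]
    - [-0.885,-0.087,0.957]
    - [-0.885,-0.087,0.957]
  dr:
    - [0,0,0.01]
    - [0,0,0.028]
    - [0,0,0.028]
    - [0,0,0.028]
    - [0,0,0.028]
    - [0,0,0.028]
    - [0,0,0.028]
    - [0,0,0.028]
  grip: [0,0,0,0,0,0,-0.2,-0.38]
  grip_force: 20

```text
time_s: 6.28
ee_pos: [0.6757, 0.1244, 0.1072]
eef_rot: [-0.001, -3.136, 0.002]
wrist_force: [0.3, -0.4, -1.0]
finger_gap: 0.0267
grasp_force: 0.0
```

```bash
cat >> h.py <<'E'
def arc(C,phis,rad,z,yoff=180):
    p0,R0=pose();T=[];D=[]
    for a in phis:
        r=np.radians(a);p=np.array([C[0]+rad*np.cos(r),C[1]+rad*np.sin(r),z])
        T.append(np.round(R0.T@(p-p0)/.2,3).tolist());D.append(np.round(R.from_matrix(R0.T@down(yoff+a)).as_rotvec()/(2*np.pi),4).tolist())
    print(T);print(D)
E
python3 - <<'E'
from h import *
s=sense();print(s['time_s'],s['ee_pos'],s['wrist_force'],s['finger_gap'])
w=get_image('wrist');print([(x['p'],x['position'],onz(w,x['position'],.118)) for x in spot_point('cam_knob',w)[:1]])
arc((.5985,.1245),[9,18,27,36,45,54,54],.08,.110)
E
```

```text
6.275 [0.67568192 0.12439331 0.1071509 ] [ 0.25784324 -0.42449299 -1.02298802] 0.02673254027117064
[(0.97, [269.3, 325.4], array([0.67788534, 0.1265556 , 0.118     ]))]
[[0.001, 0.061, 0.003], [0.016, 0.122, 0.003], [0.04, 0.18, 0.003], [0.073, 0.233, 0.003], [0.114, 0.281, 0.003], [0.161, 0.322, 0.003], [0.161, 0.322, 0.003]]
[[0.0, 0.0001, -0.0251], [0.0, 0.0001, -0.0501], [0.0, 0.0001, -0.0751], [-0.0, 0.0001, -0.1001], [-0.0, 0.0001, -0.1251], [-0.0, 0.0001, -0.1501], [-0.0, 0.0001, -0.1501]]
```

Request:
send_rows:
  translation:
    - [0.001,0.061,0]
    - [0.016,0.122,0]
    - [0.04,0.18,0]
    - [0.073,0.233,0]
    - [0.114,0.281,0]
    - [0.161,0.322,0]
    - [0.161,0.322,0]
  dr:
    - [0,0,-0.025]
    - [0,0,-0.05]
    - [0,0,-0.075]
    - [0,0,-0.1]
    - [0,0,-0.125]
    - [0,0,-0.15]
    - [0,0,-0.15]
  grip: [-0.38,-0.38,-0.38,-0.38,-0.38,-0.38,-0.38]

```text
time_s: 7.25
ee_pos: [0.6459, 0.19, 0.112]
eef_rot: [-1.423, 2.797, -0.001]
wrist_force: [0.6, 0.2, 0.7]
finger_gap: 0.0268
grasp_force: 0.0
```

```bash
python3 - <<'E'
from h import *
s=sense();print(s['time_s'],s['ee_pos'],s['wrist_force'],s['finger_gap'])
arc((.5985,.1245),[63,72,81,90,97,102,105,105],.08,.110)
E
```

```text
7.25 [0.64591034 0.18996275 0.11201435] [0.57987315 0.20773584 0.69670024] 0.026752875720224153
[[0.009, 0.062, 0.01], [0.024, 0.123, 0.01], [0.048, 0.181, 0.01], [0.081, 0.234, 0.009], [0.112, 0.272, 0.009], [0.137, 0.296, 0.009], [0.153, 0.31, 0.009], [0.153, 0.31, 0.009]]
[[-0.0003, 0.0004, -0.0252], [-0.0003, 0.0004, -0.0502], [-0.0004, 0.0003, -0.0752], [-0.0004, 0.0003, -0.1002], [-0.0004, 0.0003, -0.1197], [-0.0004, 0.0003, -0.1336], [-0.0005, 0.0003, -0.1419], [-0.0005, 0.0003, -0.1419]]
```

Request:
send_rows:
  translation:
    - [0.005,0.062,0]
    - [0.021,0.123,0]
    - [0.045,0.181,0]
    - [0.078,0.234,0]
    - [0.11,0.272,0]
    - [0.135,0.296,0]
    - [0.151,0.31,0]
    - [0.151,0.31,0]
  dr:
    - [0,0,-0.025]
    - [0,0,-0.05]
    - [0,0,-0.075]
    - [0,0,-0.1]
    - [0,0,-0.12]
    - [0,0,-0.134]
    - [0,0,-0.142]
    - [0,0,-0.142]
  grip: [-0.38,-0.38,-0.38,-0.38,-0.38,-0.38,-0.38,-0.38]

```text
time_s: 8.25
ee_pos: [0.5789, 0.202, 0.1117]
eef_rot: [-2.488, 1.911, -0.003]
wrist_force: [1.7, 1.6, 0.5]
finger_gap: 0.0264
grasp_force: 1.0
```

```bash
python3 - <<'E'
from h import *
s=sense();print(s['time_s'],s['ee_pos'],s['wrist_force'],s['finger_gap'])
w=get_image('wrist');print([(x['p'],x['position'],onz(w,x['position'],.118)) for x in spot_point('cam_knob',w)[:1]])
arc((.5985,.1245),[107,109],.08,.110)
E
```

```text
8.25 [0.57888838 0.20195568 0.1116632 ] [1.69455308 1.63297166 0.50559553] 0.026376785044450974
[(0.86, [257.3, 312.7], array([0.58350724, 0.20094884, 0.118     ]))]
[[-0.002, 0.019, 0.006], [-0.001, 0.033, 0.006]]
[[-0.0006, 0.0, -0.0057], [-0.0006, 0.0, -0.0112]]
```

Request:
send_rows:
  translation:
    - [0,0.015,0]
    - [0,0.03,0]
    - [0,0.03,0]
  dr:
    - [0,0,-0.006]
    - [0,0,-0.011]
    - [0,0,-0.011]
  grip: [-0.38,-0.38,-0.38]

```text
time_s: 8.72
ee_pos: [0.5775, 0.2005, 0.1112]
eef_rot: [-2.551, 1.819, -0.014]
wrist_force: [14.1, 2.4, -4.2]
finger_gap: 0.0268
grasp_force: 7.2
```

Request:
send_rows:
  translation:
    - [0,-0.025,0]
    - [0,-0.03,-0.2]
    - [0,-0.03,-0.5]
    - [0,-0.03,-0.8]
    - [0,-0.03,-0.95]
    - [0,-0.03,-0.95]
  dr:
    - [0,0,0]
    - [0,0,0]
    - [0,0,0.0]
    - [0,0,0.03]
    - [0,0,0.06]
    - [0,0,0.06]
  grip: [-0.3,-0.2,0,0,0,0]

```text
time_s: 9.48
ee_pos: [0.5777, 0.2017, 0.3027]
eef_rot: [-2.17, 2.267, -0.003]
wrist_force: [0.1, 0.6, -0.1]
finger_gap: 0.0428
grasp_force: 0.0
```

```bash
python3 - <<'E'
from h import *
print(sense()['joints'],pose())
w=get_image('wrist');x=spot_point('cam_knob',w)[0];print(x['p'],onz(w,x['position'],.118))
x=spot_point('cam_pivot',w);print([(y['p'],onz(w,y['position'],.084)) for y in x])
move([.37,-.27,.30],down(157))
E
```

```text
[ 3.35935742e-01  4.61398211e-01  5.05281146e-01  1.61066234e+00
 -1.49169747e-04 -1.19115898e+00] (array([0.57772669, 0.20167722, 0.3026819 ]), array([[-0.0436854 , -0.99903795,  0.00384155],
       [-0.99904442,  0.04369024,  0.00118335],
       [-0.00135005, -0.00378618, -0.99999192]]))
0.75 [0.58095062 0.20108035 0.118     ]
[(0.59, array([0.59951411, 0.12265695, 0.084     ]))]
T [2.398, 0.929, -0.003] dr [0.0002, -0.0008, 0.3071] mm 514 deg 110.5
```

Request:
send_rows:
  translation:
    - [0.25,0.1,0]
    - [0.5,0.2,0]
    - [0.75,0.3,0]
    - [1,0.39,0]
    - [1,0.39,0]
  dr:
    - [0,0,0.029]
    - [0,0,0.058]
    - [0,0,0.087]
    - [0,0,0.116]
    - [0,0,0.14]
  grip: [0,0,0,0,0]

```text
time_s: 10.25
ee_pos: [0.4876, 0.0023, 0.2981]
eef_rot: [0.983, -2.979, -0.001]
wrist_force: [0.4, 1.5, -0.8]
finger_gap: 0.0423
grasp_force: 0.0
```

```bash
python3 - <<'E'
from h import *
move([.37,-.27,.30],down(157))
E
```

```text
T [1.283, -0.744, -0.006] dr [-0.0, -0.0008, 0.1654] mm 297 deg 59.5
```

Request:
send_rows:
  translation:
    - [0.25,-0.14,0]
    - [0.5,-0.29,0]
    - [0.75,-0.43,0]
    - [1,-0.58,0]
    - [1,-0.744,0]
    - [1,-0.744,0]
    - [1,-0.744,0]
  dr:
    - [0,0,0.029]
    - [0,0,0.058]
    - [0,0,0.087]
    - [0,0,0.116]
    - [0,0,0.14]
    - [0,0,0.165]
    - [0,0,0.165]
  grip: [0,0,0,0,0,0,0]

```text
time_s: 11.12
ee_pos: [0.4193, -0.2338, 0.2977]
eef_rot: [-0.605, -3.078, -0.002]
wrist_force: [0.6, 0.7, -0.2]
finger_gap: 0.0425
grasp_force: 0.0
```

```bash
python3 - <<'E'
from h import *
np.set_printoptions(precision=4,suppress=True)
print(pose()[0])
w=get_image('wrist');save(w,'w3.png')
for l,z in {'tray_blue_grip':.083,'tray_orange_grip':.083,'stand':0.}.items():
    for x in spot_point(l,w)[:2]: print(l,round(x['p'],2),np.round(x['position'],1),onz(w,x['position'],z))
h=cv2.cvtColor(w['frame'],cv2.COLOR_RGB2HSV)
for n,lo,hi in (('blue',100,125),('orange',5,20)):
    m=cv2.inRange(h,(lo,150,60),(hi,255,255))
    k,lab,st,_=cv2.connectedComponentsWithStats(m)
    for i in range(1,k):
        if st[i,4]>300: 
            c=cv2.findContours((lab==i).astype(np.uint8),0,2)[0][0]; print(n,st[i],cv2.boxPoints(cv2.minAreaRect(c)).round(1).tolist(),cv2.approxPolyDP(c,4,True).reshape(-1,2).tolist())
E
```

```text
[ 0.4193 -0.2338  0.2977]
tray_blue_grip 0.96 [159.6 255.2] [ 0.3744 -0.2952  0.083 ]
tray_blue_grip 0.95 [ 48.2 128.5] [ 0.2206 -0.3671  0.083 ]
stand 0.61 [170.8 301.1] [ 0.4166 -0.2624  0.    ]
blue [252 132  16  63 754] [[250.6999969482422, 193.39999389648438], [254.8000030517578, 131.60000610351562], [268.6000061035156, 132.5], [264.5, 194.39999389648438]] [[256, 132], [252, 182], [263, 194], [267, 148], [263, 134]]
blue [ 586  251   54   86 2015] [[581.2000122070312, 333.20001220703125], [586.5, 249.8000030517578], [640.0, 253.3000030517578], [634.5999755859375, 336.6000061035156]] [[589, 255], [588, 269], [605, 279], [605, 322], [625, 336], [622, 277], [639, 269], [639, 255], [617, 261], [605, 251]]
orange [329 132  10  63 557] [[329.0, 194.0], [329.0, 132.0], [338.0, 132.0], [338.0, 194.0]] [[330, 132], [329, 194], [335, 194], [337, 138]]
orange [128 230  46  18 731] [[128.0, 247.0], [128.0, 230.0], [173.0, 230.0], [173.0, 247.0]] [[171, 231], [128, 233], [132, 247], [173, 247]]
```

View pics/w3.png

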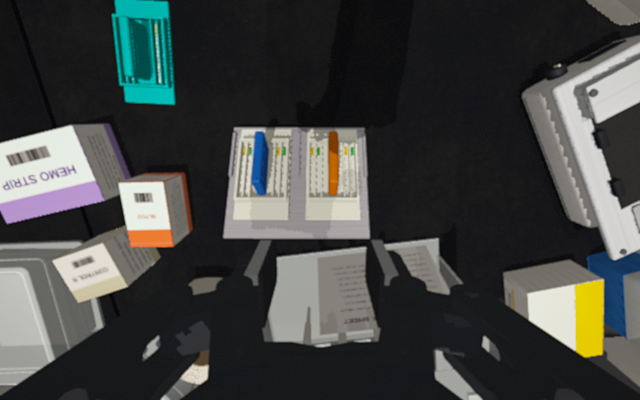

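```bash
cat > fit.py <<'E'
from h import *
from scipy.optimize import least_squares
np.set_printoptions(precision=4,suppress=True)
w=get_image('wrist')
obs={(-.0575,-.084,.019):(127,236),(-.0575,.084,.019):(127,366),(.0575,-.084,.098):(238.5,223),(.0575,.084,.098):(239.5,370)}
def W(q,v):
    c,s=np.cos(q[2]),np.sin(q[2]); return np.array([q[0]+c*v[0]-s*v[1],q[1]+s*v[0]+c*v[1],v[2]])
f=lambda q:np.concatenate([np.array(proj(w,W(q,k)))-o for k,o in obs.items()])
r=least_squares(f,[.42,-.25,np.radians(-23)]);q=r.x
print(q[:2],np.degrees(q[2]),r.fun)
a=np.radians(35)
for y in(-.042,.042):
    def T(s,h): # along slope from tray middle, height above underside
        return W(q,(-.0575+(.061+s)*np.cos(a)-h*np.sin(a),y,.017+(.061+s)*np.sin(a)+h*np.cos(a)))
    print('grip',T(0,.038),'px r,c',proj(w,T(0,.038)),'top ends',proj(w,T(-.032,.048)),proj(w,T(.032,.048)))
E
python3 fit.py
```

```text
[ 0.4201 -0.2625] -22.695041010042708 [ 2.9746 -0.0318  4.1436 -1.0572 -3.6564  1.4141 -3.4262 -0.4459]
grip [ 0.3769 -0.2899  0.0831] px r,c (np.float64(158.4078679914945), np.float64(260.0017624703459)) top ends (np.float64(129.07914575836554), np.float64(260.49670269550097)) (np.float64(180.88770561226772), np.float64(256.18594603015606))
grip [ 0.4093 -0.2124  0.0831] px r,c (np.float64(159.0692761082208), np.float64(334.2676003738793)) top ends (np.float64(129.75008498209922), np.float64(334.46763814561535)) (np.float64(181.57868416947105), np.float64(334.8867951472477))
```

```bash
cat >> h.py <<'E'
def tr(psi,th):
    p,t=np.radians(psi),np.radians(th)
    u=np.array([np.cos(p)*np.cos(t),np.sin(p)*np.cos(t),np.sin(t)]);n=np.array([-np.cos(p)*np.sin(t),-np.sin(p)*np.sin(t),np.cos(t)])
    return u,n,np.column_stack([-u,np.cross(-n,-u),-n])
E
python3 - <<'E'
from h import *
u,n,Rt=tr(-22.7,35);g=np.array([.379,-.291,.084])
print(g-n*.016+n*.08,g-n*.016)
move(g-n*.016+n*.08,Rt);move(g-n*.016,Rt)
E
```

```text
[ 0.34513465 -0.27683382  0.13642573] [ 0.38746634 -0.29454155  0.07089357]
T [0.265, -0.343, 0.816] dr [0.0004, -0.0973, 0.0013] mm 185 deg 35.0
T [0.035, -0.345, 1.144] dr [0.0004, -0.0973, 0.0013] mm 239 deg 35.0
```

Request:
send_rows:
  translation:
    - [0.1,-0.15,0.1]
    - [0.2,-0.3,0.25]
    - [0.265,-0.343,0.45]
    - [0.265,-0.343,0.65]
    - [0.265,-0.343,0.816]
    - [0.265,-0.343,0.816]
    - [0.265,-0.343,0.816]
  dr:
    - [0,-0.025,0]
    - [0,-0.05,0]
    - [0,-0.075,0.001]
    - [0,-0.097,0.001]
    - [0,-0.097,0.001]
    - [0,-0.097,0.001]
    - [0,-0.097,0.001]
  grip: [0,0,0,0,0,0,0]

```text
time_s: 12.25
ee_pos: [0.3469, -0.2785, 0.1389]
eef_rot: [0.498, 2.488, -0.157]
wrist_force: [0.4, -0.3, 0.7]
finger_gap: 0.0429
grasp_force: 0.0
```

```bash
python3 - <<'E'
from h import *
u,n,Rt=tr(-22.7,35);g=np.array([.379,-.291,.084])
print(pose())
move(g-n*.016,Rt)
w=get_image('wrist');save(w,'w4.png',(60,400,120,520),1.5)
x=spot_point('tray_blue_grip',w)[:2];print([(y['p'],y['position']) for y in x],proj(w,g))
print([proj(w,g+n*.01+u*s) for s in(-.032,.032)])
h=cv2.cvtColor(w['frame'],cv2.COLOR_RGB2HSV);m=cv2.inRange(h,(100,150,60),(125,255,255))
k,lab,st,_=cv2.connectedComponentsWithStats(m)
for i in range(1,k):
    if st[i,4]>500: print(st[i],cv2.minAreaRect(cv2.findContours((lab==i).astype(np.uint8),0,2)[0][0]))
E
```

```text
(array([ 0.34686169, -0.27847577,  0.13892118]), array([[-7.55372713e-01,  3.84713027e-01,  5.30478983e-01],
       [ 3.15007524e-01,  9.23036190e-01, -2.20849388e-01],
       [-5.74614936e-01,  2.81269797e-04, -8.18423849e-01]]))
T [0.017, 0.004, 0.404] dr [0.0002, 0.0002, 0.0001] mm 81 deg 0.1
[(0.75, [206.7, 319.4])] (np.float64(209.88676702376608), np.float64(321.6455964852489))
[(np.float64(165.54336715729283), np.float64(321.8027945811201)), (np.float64(259.3241118999448), np.float64(321.58872991054864))]
[ 311  155   17   99 1519] ((319.0, 204.0), (98.0, 16.0), 90.0)
```

View pics/w4.png

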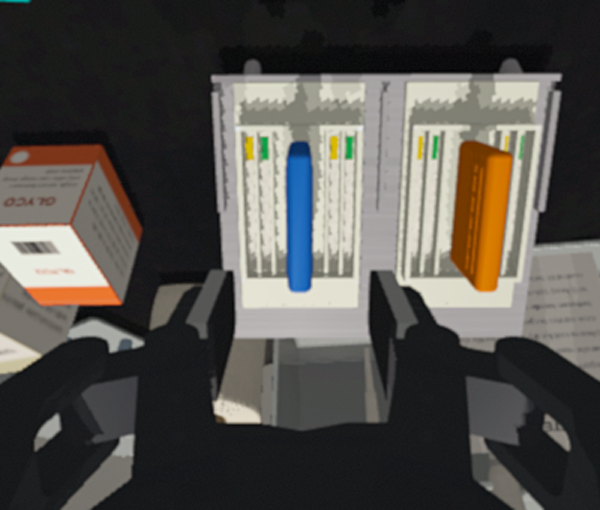

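Request:
send_rows:
  translation:
    - [0.042,-0.003,0.12]
    - [0.042,-0.003,0.24]
    - [0.042,-0.003,0.33]
    - [0.042,-0.003,0.388]
    - [0.042,-0.003,0.388]
    - [0.042,-0.003,0.388]
    - [0.042,-0.003,0.388]
    - [0.042,-0.003,0.388]
  dr:
    - [0,0,0]
    - [0,0,0]
    - [0,0,0]
    - [0,0,0]
    - [0,0,0]
    - [0,0,0]
    - [0,0,0]
    - [0,0,0]
  grip: [0,0,0,0,0,-1,-1,-1]
  grip_force: 50

```text
time_s: 13.35
ee_pos: [0.3803, -0.2928, 0.0694]
eef_rot: [0.499, 2.488, -0.157]
wrist_force: [-1.2, -0.2, 3.4]
finger_gap: 0.0099
grasp_force: 51.3
```

```bash
python3 - <<'E'
from h import *
s=sense();print(s['ee_pos'],s['finger_gap'],s['grasp_force'],s['wrist_force'],s['moment'])
E
```

```text
[ 0.38031436 -0.29279853  0.0694123 ] 0.009866728610674107 51.342973709106445 [-1.16554956 -0.19259398  3.38343227] [0.08769715 0.35092926 0.07012064]
```

Request:
send_rows:
  translation:
    - [0,0,-0.1]
    - [0,0,-0.3]
    - [0,0,-0.5]
    - [-0.1,0,-0.7]
    - [-0.2,0,-0.8]
    - [-0.2,0,-0.8]
  dr:
    - [0,0,0]
    - [0,0,0]
    - [0,0,0]
    - [0,0,0]
    - [0,0,0]
    - [0,0,0]
  grip: [-1,-1,-1,-1,-1,-1]

```text
time_s: 14.1
ee_pos: [0.3261, -0.2709, 0.2249]
eef_rot: [0.499, 2.485, -0.159]
wrist_force: [0.1, 0.4, -1.8]
finger_gap: 0.0102
grasp_force: 50.6
```

```bash
python3 - <<'E'
from h import *
s=sense();print(s['time_s'],s['ee_pos'],s['finger_gap'],s['grasp_force'],s['wrist_force'],s['moment'])
w=get_image('wrist');save(w,'w5.png',(80,330,160,480),2.4)
p,Rt=pose()
# expected px of tray corners with tool: x_t=-x tray, TCP h above underside
for h in (.018,.022,.026):
    print(h,[np.round(proj(w,p+Rt@np.array([-x,y,h-z])),1).tolist() for x,y,z in ((-.06,-.032,.005),(-.06,.032,.005),(.06,-.032,.005),(.06,.032,.005),(-.04,-.03,.016),(-.04,.03,.016))])
E
```

```text
14.1 [ 0.32614117 -0.27089618  0.22491312] 0.010213670401143092 50.61854660511017 [ 0.0865596   0.35052523 -1.79388865] [ 0.3021507   0.74988068 -0.00750514]
0.018 [[121.7, 255.4], [121.9, 389.0], [334.8, 266.4], [335.2, 376.7], [166.9, 257.2], [167.2, 387.0]]
0.022 [[121.5, 257.0], [121.7, 387.3], [330.3, 267.5], [330.6, 375.6], [165.5, 258.9], [165.8, 385.3]]
0.026 [[121.3, 258.5], [121.5, 385.7], [325.9, 268.6], [326.2, 374.5], [164.2, 260.4], [164.4, 383.7]]
```

View pics/w5.png

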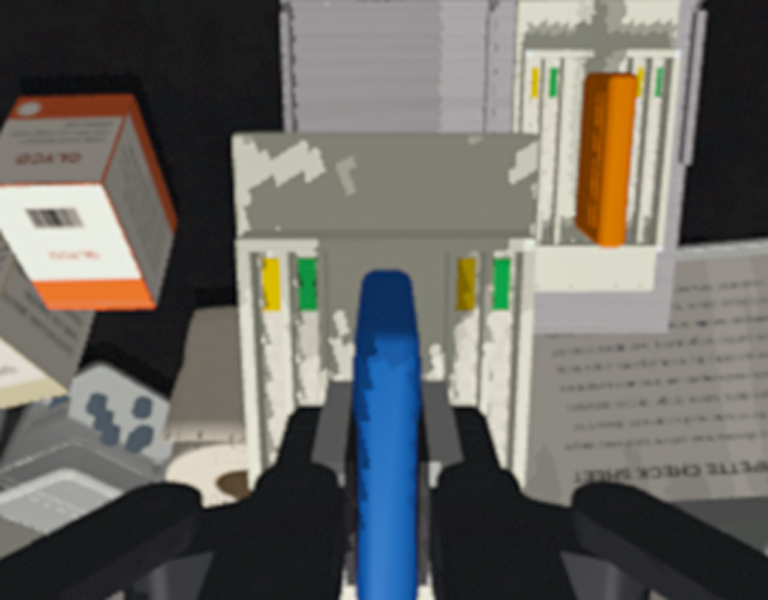

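```bash
cat >> h.py <<'E'
XC,H=-.007,.025
S=np.array([.5195,.1140,.075])
def trayT(nx,nz,th,dy=0,psi=7.6):
    "TCP pose for near bottom edge at seat x nx, height nz above platform, tilt th"
    e=np.array([np.cos(np.radians(7.6)),np.sin(np.radians(7.6)),0]);f=np.array([-e[1],e[0],0])
    u,n,Rt=tr(psi,th); C=S+e*nx+f*dy+[0,0,nz]+.06*u
    return C+XC*u+H*n,Rt
E
python3 - <<'E'
from h import *
w=get_image('wrist');p,Rt=pose()
for x in (.05,.052,.054,.056):print(x,proj(w,p+Rt@[x,0,.02]))
q,Q=trayT(-.042,.06,16);print(q);move(q,Q)
E
```

```text
0.05 (np.float64(143.73747748807904), np.float64(321.5457087179128))
0.052 (np.float64(139.74104907553175), np.float64(321.5536542517007))
0.054 (np.float64(135.7180733300411), np.float64(321.5616525657988))
0.056 (np.float64(131.66828484857962), np.float64(321.5697041878702))
[0.52153788 0.11427191 0.17364032]
T [-0.002, 2.147, 0.295] dr [-0.0358, 0.051, -0.0766] mm 433 deg 35.5
```

Request:
send_rows:
  translation:
    - [0,0.15,0]
    - [0,0.4,0]
    - [0,0.7,0]
    - [0,1,0]
  dr:
    - [0,0,0]
    - [0,0,0]
    - [0,0,0]
    - [0,0,0]
  grip: [-1,-1,-1,-1]

```text
time_s: 14.7
ee_pos: [0.3994, -0.0881, 0.2198]
eef_rot: [0.502, 2.494, -0.156]
wrist_force: [1.3, -0.3, -3.1]
finger_gap: 0.01
grasp_force: 50.6
```

Request:
send_rows:
  translation:
    - [0,0.3,0]
    - [0,0.5,0]
    - [0,0.7,0]
    - [0,0.8,0]
    - [0,0.85,0]
    - [0,0.85,0]
  dr:
    - [-0.006,0.009,-0.013]
    - [-0.014,0.02,-0.03]
    - [-0.022,0.031,-0.046]
    - [-0.03,0.042,-0.063]
    - [-0.036,0.051,-0.077]
    - [-0.036,0.051,-0.077]
  grip: [-1,-1,-1,-1,-1,-1]

```text
time_s: 15.45
ee_pos: [0.4663, 0.0672, 0.2201]
eef_rot: [-0.193, 2.86, 0.024]
wrist_force: [0.2, -0.3, -1.2]
finger_gap: 0.0101
grasp_force: 50.5
```

```bash
sed -i 's/XC,H=-.007/XC,H=-.006/' h.py; python3 - <<'E'
from h import *
print(pose()[0])
q,Q=trayT(-.038,.06,16);print(q);move(q,Q)
E
```

```text
[0.46632353 0.06718705 0.22009403]
[0.52645556 0.11492807 0.17391596]
T [-0.255, 0.197, 0.312] dr [-0.0002, -0.0006, 0.0004] mm 90 deg 0.3
```

Request:
send_rows:
  translation:
    - [-0.08,0.08,0.05]
    - [-0.18,0.16,0.15]
    - [-0.255,0.197,0.25]
    - [-0.255,0.197,0.312]
    - [-0.255,0.197,0.312]
    - [-0.255,0.197,0.312]
  dr:
    - [0,0,0]
    - [0,0,0]
    - [0,0,0]
    - [0,0,0]
    - [0,0,0]
    - [0,0,0]
  grip: [-1,-1,-1,-1,-1,-1]

```text
time_s: 16.2
ee_pos: [0.5261, 0.1146, 0.1769]
eef_rot: [-0.193, 2.856, 0.024]
wrist_force: [0.3, 0.7, -2.3]
finger_gap: 0.0102
grasp_force: 50.5
```

```bash
python3 - <<'E'
from h import *
print(pose()[0])
w=get_image('wrist');save(w,'w6.png',(0,330,120,520),1.9)
x=spot_point('lip_edge',w)[:1];print([(y['p'],y['position'],onz(w,y['position'],.088)) for y in x])
e=np.array([np.cos(np.radians(7.6)),np.sin(np.radians(7.6)),0]);f=np.array([-e[1],e[0],0])
for n,a,b,c in(('lipL',-.048,-.047,.0175),('lipR',-.048,.047,.0175),('platL',-.09,-.065,0),('platR',-.09,.065,0),('platL0',0,-.065,0),('platR0',0,.065,0)): print(n,np.round(proj(w,S+e*a+f*b+[0,0,c]),1))
p,Rt=pose()
for y in(-.032,.032): print('tray',np.round(proj(w,p+Rt@[.06+XC,y,H-.005]),1))
print(np.round([proj(w,p+Rt@[.06+XC,y,H-.005])[::-1] for y in(-.032,.032)],1))
E
```

```text
[0.52614607 0.11459273 0.17693457]
[(0.85, [93.9, 321.7], array([0.47021316, 0.10733912, 0.088     ]))]
lipL [ 98.2 246.8]
lipR [ 98.6 396.9]
platL [ 20.1 214.7]
platR [ 20.7 429.6]
platL0 [157.8 235.2]
platR0 [158.3 408. ]
tray [141.5 257.7]
tray [141.5 384.6]
[[257.7 141.5]
 [384.6 141.5]]
```

View pics/w6.png

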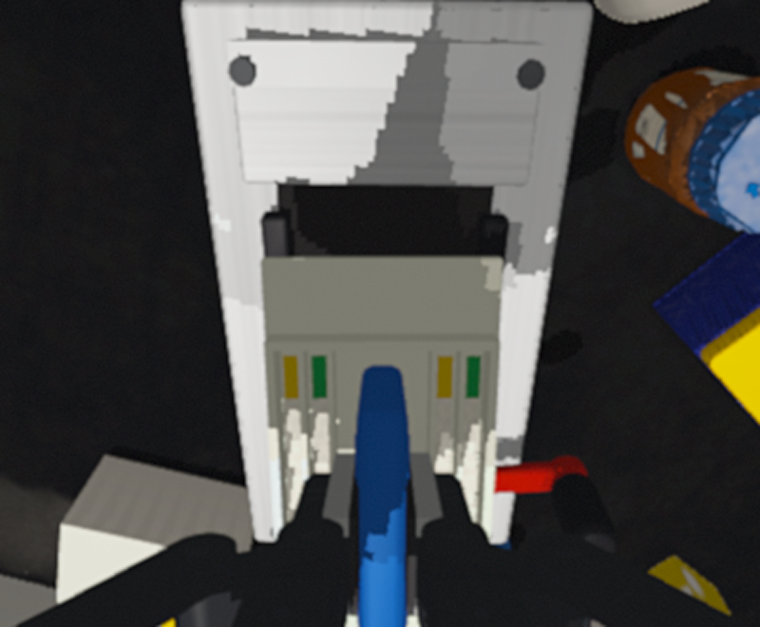

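```bash
sed -i 's/^S=.*/S=np.array([.5184,.1150,.075])/' h.py; python3 - <<'E'
from h import *
print(pose()[0])
for a in((-.040,.06,16),(-.040,.020,16),(-.044,.0025,16),(-.057,.0025,16)): move(*trayT(*a))
E
```

```text
[0.52688344 0.11482555 0.17773829]
T [0.021, 0.007, 0.014] dr [-0.0002, 0.0004, 0.0004] mm 5 deg 0.2
T [0.077, 0.007, 0.206] dr [-0.0002, 0.0004, 0.0004] mm 44 deg 0.2
T [0.121, 0.007, 0.284] dr [-0.0002, 0.0004, 0.0004] mm 62 deg 0.2
T [0.183, 0.007, 0.266] dr [-0.0002, 0.0004, 0.0004] mm 65 deg 0.2
```

```bash
cat >> h.py <<'E'
def avg(n=8):
    global pose
    P=[];F=[];r=[]
    for i in range(n):
        get_image('wrist');s=sense();P.append(s['ee_pos']);F.append(s['wrist_force']);r.append(rot(s['eef_rot']))
    m,RR=np.mean(P,0),R.from_matrix(r).mean().as_matrix()
    print('pos',m.round(4),'sd',np.std(P,0).round(4),'F',np.mean(F,0).round(2),'t',s['time_s'],'gap',s['finger_gap'])
    pose=lambda:(m,RR)
E
python3 - <<'E'
from h import *
avg()
for a in((-.040,.020,16),(-.044,.0025,16),(-.057,.0025,16)): move(*trayT(*a))
E
```

```text
pos [0.5271 0.1151 0.1775] sd [0.     0.0001 0.0003] F [-0.31 -0.12 -1.94] t 16.7 gap 0.010058197454918151
T [0.078, 0.006, 0.204] dr [-0.0002, 0.0003, 0.0005] mm 44 deg 0.2
T [0.121, 0.006, 0.283] dr [-0.0002, 0.0003, 0.0005] mm 62 deg 0.2
T [0.184, 0.006, 0.265] dr [-0.0002, 0.0003, 0.0005] mm 64 deg 0.2
```

Request:
send_rows:
  translation:
    - [0.03,0.006,0.08]
    - [0.078,0.006,0.15]
    - [0.078,0.006,0.204]
    - [0.1,0.006,0.25]
    - [0.115,0.006,0.27]
    - [0.121,0.006,0.283]
    - [0.121,0.006,0.283]
    - [0.121,0.006,0.283]
  dr:
    - [0,0,0]
    - [0,0,0]
    - [0,0,0]
    - [0,0,0]
    - [0,0,0]
    - [0,0,0]
    - [0,0,0]
    - [0,0,0]
  grip: [-1,-1,-1,-1,-1,-1,-1,-1]

```text
time_s: 17.7
ee_pos: [0.5197, 0.1153, 0.1163]
eef_rot: [-0.194, 2.854, 0.025]
wrist_force: [-0.4, 0.3, -1.4]
finger_gap: 0.01
grasp_force: 50.6
```

```bash
python3 - <<'E'
from h import *
avg(5)
for a in((-.050,.0025,16),(-.057,.0025,16)): move(*trayT(*a))
w=get_image('wrist');save(w,'w7.png',(30,280,200,440),2.4);save(get_image('side'),'s7.png',(180,240,240,330),8)
e=np.array([np.cos(np.radians(7.6)),np.sin(np.radians(7.6)),0]);f=np.array([-e[1],e[0],0])
print('guide inner top',[np.round(proj(w,S+e*a+f*b+[0,0,.009]),1)-[30,200] for a,b in((-.035,-.0345),(-.035,.0345),(-.048,-.047))])
E
```

```text
pos [0.5195 0.1153 0.1162] sd [0.0001 0.     0.0001] F [-0.34  0.37 -2.14] t 17.95 gap 0.0097374952068298
T [0.029, -0.001, -0.01] dr [-0.0002, 0.0003, 0.0005] mm 6 deg 0.2
T [0.063, -0.0, -0.019] dr [-0.0002, 0.0003, 0.0005] mm 13 deg 0.2
guide inner top [array([129.7,  54.1]), array([130.2, 187.8]), array([105.4,  26. ])]
```

View pics/w7.png

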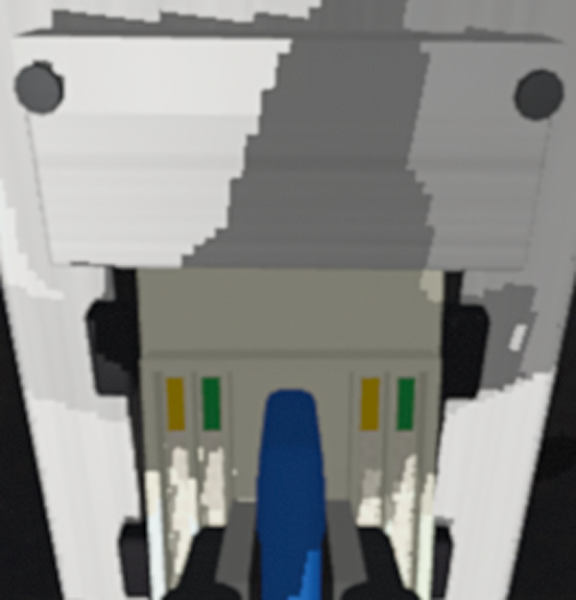

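Request:
send_rows:
  translation:
    - [0.02,0,-0.006]
    - [0.04,-0.002,-0.012]
    - [0.063,-0.002,-0.019]
    - [0.063,-0.002,-0.019]
    - [0.063,-0.002,-0.019]
  dr:
    - [0,0,0]
    - [0,0,0]
    - [0,0,0]
    - [0,0,0]
    - [0,0,0]
  grip: [-1,-1,-1,-1,-1]

```text
time_s: 18.68
ee_pos: [0.507, 0.1131, 0.1165]
eef_rot: [-0.194, 2.854, 0.025]
wrist_force: [3.0, 0.5, -2.1]
finger_gap: 0.0097
grasp_force: 50.4
```

```bash
python3 - <<'E'
from h import *
avg(4)
for a in((-.057,.002,12),(-.057,.002,8),(-.0575,.0015,4),(-.0575,.001,0)): move(*trayT(*a))
E
```

```text
pos [0.507  0.1131 0.1165] sd [0. 0. 0.] F [ 2.78  0.06 -1.37] t 18.875 gap 0.010000102077306039
T [-0.005, 0.002, 0.021] dr [-0.0002, 0.0115, 0.0005] mm 4 deg 4.1
T [-0.012, 0.002, 0.041] dr [-0.0002, 0.0226, 0.0005] mm 9 deg 8.1
T [-0.014, 0.002, 0.063] dr [-0.0002, 0.0337, 0.0005] mm 13 deg 12.1
T [-0.017, 0.002, 0.086] dr [-0.0003, 0.0448, 0.0005] mm 17 deg 16.1
```

Request:
send_rows:
  translation:
    - [-0.008,0,0.01]
    - [-0.013,0,0.021]
    - [-0.017,0,0.031]
    - [-0.02,0,0.041]
    - [-0.021,0,0.052]
    - [-0.022,0,0.063]
    - [-0.022,0,0.063]
  dr:
    - [0,0.006,0]
    - [0,0.0115,0]
    - [0,0.017,0]
    - [0,0.0226,0]
    - [0,0.028,0]
    - [0,0.0337,0]
    - [0,0.0337,0]
  grip: [-1,-1,-1,-1,-1,-1,-1]

```text
time_s: 19.75
ee_pos: [0.5137, 0.1141, 0.1044]
eef_rot: [-0.209, 3.068, 0.004]
wrist_force: [0.5, -0.0, -1.6]
finger_gap: 0.0099
grasp_force: 50.6
```

```bash
python3 - <<'E'
from h import *
avg(4)
for a in((-.0555,.0015,2),(-.0555,.001,0)): move(*trayT(*a))
E
```

```text
pos [0.5135 0.114  0.1047] sd [0.     0.     0.0002] F [ 1.01  0.15 -1.94] t 19.95 gap 0.01034344346934468
T [-0.012, 0.001, 0.008] dr [-0.0003, 0.0053, 0.0005] mm 3 deg 1.9
T [-0.016, 0.001, 0.02] dr [-0.0003, 0.0108, 0.0005] mm 5 deg 3.9
```

Request:
send_rows:
  translation:
    - [-0.004,0,0.005]
    - [-0.007,0,0.012]
    - [-0.009,0,0.02]
    - [-0.009,0,0.02]
  dr:
    - [0,0.003,0]
    - [0,0.007,0]
    - [0,0.0108,0]
    - [0,0.0108,0]
  grip: [-1,-1,-1,-1]

```text
time_s: 20.45
ee_pos: [0.5164, 0.1144, 0.1008]
eef_rot: [0.213, -3.134, 0.003]
wrist_force: [0.4, -1.1, -2.7]
finger_gap: 0.0099
grasp_force: 50.5
```

```bash
python3 - <<'E'
from h import *
avg(4);print(sense()['moment'])
for a in((-.0565,.001,0),): move(*trayT(*a))
E
```

```text
pos [0.5159 0.1143 0.101 ] sd [0.0001 0.     0.0001] F [-0.81 -0.1  -1.51] t 20.65 gap 0.009873779988409145
[-0.03570304  0.0036584  -0.00203383]
T [-0.0, 0.002, -0.0] dr [-0.0003, 0.0, 0.0005] mm 0 deg 0.2
```

Request:
send_rows:
  translation:
    - [0,0,0.004]
    - [0,0,0.007]
    - [0,0,0.01]
    - [0,0,0.01]
  dr:
    - [0,0,0]
    - [0,0,0]
    - [0,0,0]
    - [0,0,0]
  grip: [-1,-1,-1,-1]

```text
time_s: 21.15
ee_pos: [0.5159, 0.1143, 0.0992]
eef_rot: [-0.213, 3.134, -0.003]
wrist_force: [0.9, 0.5, -2.6]
finger_gap: 0.0099
grasp_force: 50.5
```

```bash
python3 - <<'E'
from h import *
avg(4);print(sense()['moment'])
w=get_image('wrist');save(w,'w8.png',(30,280,200,440),2.4)
E
```

```text
pos [0.516  0.1143 0.0993] sd [0. 0. 0.] F [ 0.53 -0.07 -1.99] t 21.35 gap 0.009977674151622418
[0.03548609 0.03364206 0.01210835]
```

Still free; keep lowering in small steps.

Request:
send_rows:
  translation:
    - [0,0,0.005]
    - [0,0,0.01]
    - [0,0,0.01]
  dr:
    - [0,0,0]
    - [0,0,0]
    - [0,0,0]
  grip: [-1,-1,-1]

```text
time_s: 21.78
ee_pos: [0.5161, 0.1142, 0.0981]
eef_rot: [-0.213, 3.133, -0.003]
wrist_force: [-2.3, -1.0, 4.4]
finger_gap: 0.0102
grasp_force: 51.5
```

```bash
python3 - <<'E'
from h import *
avg(3)
E
```

```text
pos [0.5161 0.1143 0.0981] sd [0. 0. 0.] F [-2.15 -1.69  5.51] t 21.925 gap 0.010118351434672207
```

Request:
send_rows:
  translation:
    - [0,0,0]
    - [0,0,0]
    - [0,0,-0.02]
    - [0,0,-0.15]
    - [0,0,-0.4]
    - [0,0,-0.6]
    - [0,0,-0.6]
    - [0,0,-0.6]
  dr:
    - [0,0,0]
    - [0,0,0]
    - [0,0,0]
    - [0,0,0]
    - [0,0,0]
    - [0,0,0]
    - [0,0,0]
    - [0,0,0]
  grip: [-0.4,0,0,0,0,0,0,0]

```text
time_s: 22.92
ee_pos: [0.5157, 0.1145, 0.2169]
eef_rot: [-0.213, 3.134, -0.003]
wrist_force: [-0.8, 0.1, -0.1]
finger_gap: 0.043
grasp_force: 0.0
```

```bash
python3 - <<'E'
from h import *
np.set_printoptions(precision=4,suppress=True)
avg(2)
w=get_image('wrist');cv2.imwrite('pics/base_raw.png',w['frame'][:,:,::-1])
for l,z in (('tray_blue_grip',.113),('lip_edge',.088),('cam_pivot',.084),('cam_knob',.118)):
    x=spot_point(l,w)[:1]; print(l,[(y['p'],y['position'],onz(w,y['position'],z)) for y in x])
h=cv2.cvtColor(w['frame'],cv2.COLOR_RGB2HSV);m=cv2.inRange(h,(100,150,40),(125,255,255))
k,lab,st,_=cv2.connectedComponentsWithStats(m)
for i in range(1,k):
    if st[i,4]>500: print(st[i],cv2.minAreaRect(cv2.findContours((lab==i).astype(np.uint8),0,2)[0][0]))
e=np.array([np.cos(np.radians(7.6)),np.sin(np.radians(7.6)),0]);f=np.array([-e[1],e[0],0])
for x in(-.032,.032): print('rib top end pred',proj(w,S+e*(x)+[0,0,.048]))
K=S+e*.08+.08*np.array([np.cos(np.radians(102.6)),np.sin(np.radians(102.6)),0]);print('knob',K,'pivot',S+e*.08)
for z in(.2,.11): move([.5815,.2025,z],down(282))
E
```

```text
pos [0.5151 0.1144 0.216 ] sd [0.0001 0.     0.0002] F [ 0.27  0.34 -0.  ] t 23.025 gap 0.0422448011387042
tray_blue_grip [(0.57, [207.0, 321.5], array([0.5203, 0.1154, 0.113 ]))]
lip_edge [(0.59, [142.1, 319.6], array([0.4714, 0.107 , 0.088 ]))]
cam_pivot [(0.68, [276.2, 317.1], array([0.5976, 0.1217, 0.084 ]))]
cam_knob []
[ 442  160   81  113 2006] ((504.25006103515625, 209.75001525878906), (91.92388153076172, 85.55992126464844), 45.0)
[ 314  163   14   83 1030] ((320.4999694824219, 203.99996948242188), (81.99998474121094, 12.999998092651367), 90.0)
[ 272  321  108   26 1484] ((325.5624694824219, 334.0016174316406), (106.84160614013672, 24.46735382080078), 1.4320961236953735)
rib top end pred (np.float64(167.11648315900504), np.float64(321.5160662173735))
rib top end pred (np.float64(246.53616801378914), np.float64(321.2140273950187))
knob [0.5802 0.2037 0.075 ] pivot [0.5977 0.1256 0.075 ]
T [-0.389, 0.392, 0.078] dr [-0.0, -0.0005, -0.2617] mm 111 deg 94.2
T [-0.39, 0.393, 0.528] dr [-0.0, -0.0005, -0.2617] mm 153 deg 94.2
```

Request:
send_rows:
  translation:
    - [-0.08,0.08,-0.1]
    - [-0.2,0.2,-0.1]
    - [-0.39,0.392,-0.1]
    - [-0.39,0.392,-0.1]
    - [-0.39,0.392,-0.1]
    - [-0.39,0.392,-0.1]
    - [-0.39,0.392,-0.1]
    - [-0.39,0.392,-0.1]
    - [-0.39,0.392,0.1]
    - [-0.39,0.392,0.1]
  dr:
    - [0,0,-0.029]
    - [0,0,-0.058]
    - [0,0,-0.087]
    - [0,0,-0.116]
    - [0,0,-0.145]
    - [0,0,-0.174]
    - [0,0,-0.203]
    - [0,0,-0.232]
    - [0,0,-0.262]
    - [0,0,-0.262]
  grip: [0,0,0,0,0,0,0,0,0,0]

```text
time_s: 24.52
ee_pos: [0.5801, 0.2019, 0.1934]
eef_rot: [2.435, -1.973, -0.004]
wrist_force: [-0.8, -0.4, 0.0]
finger_gap: 0.0425
grasp_force: 0.0
```

```bash
python3 - <<'E'
from h import *
avg(2)
w=get_image('wrist')
for l,z in (('cam_pivot',.084),('cam_knob',.118)):
    x=spot_point(l,w)[:1]; print(l,[(y['p'],y['position'],onz(w,y['position'],z)) for y in x])
for z in(.11,): move([.5815,.2025,z],down(282))
E
```

```text
pos [0.5819 0.2025 0.1964] sd [0.0005 0.0002 0.0008] F [-0.41  0.92 -0.15] t 24.625 gap 0.042982488224049514
cam_pivot [(0.94, [95.6, 320.2], array([0.59984444, 0.12369276, 0.084     ]))]
cam_knob [(0.79, [205.6, 321.8], array([0.58258858, 0.19981334, 0.118     ]))]
T [-0.001, 0.001, 0.432] dr [0.0004, -0.0004, -0.0002] mm 86 deg 0.2
```

Request:
send_rows:
  translation:
    - [0,0,0.15]
    - [0,0,0.3]
    - [0,0,0.4]
    - [0,0,0.432]
    - [0,0,0.432]
    - [0,0,0.432]
  dr:
    - [0,0,0]
    - [0,0,0]
    - [0,0,0]
    - [0,0,0]
    - [0,0,0]
    - [0,0,0]
  grip: [0,0,0,0,-0.2,-0.42]

```text
time_s: 25.52
ee_pos: [0.5837, 0.203, 0.1123]
eef_rot: [-2.442, 1.974, -0.005]
wrist_force: [0.2, 0.1, -1.0]
finger_gap: 0.0246
grasp_force: 0.0
```

```bash
python3 - <<'E'
from h import *
avg(3)
arc((.599,.124),[94,86,78,70,62,54,47,47],.08,.110)
E
```

```text
pos [0.5834 0.2028 0.112 ] sd [0.0001 0.0001 0.0002] F [-0.11 -0.13 -0.62] t 25.675 gap 0.024795926839770548
[[0.006, -0.05, 0.01], [0.017, -0.104, 0.01], [0.037, -0.157, 0.011], [0.063, -0.206, 0.011], [0.096, -0.251, 0.011], [0.135, -0.291, 0.011], [0.173, -0.321, 0.011], [0.173, -0.321, 0.011]]
[[-0.0004, -0.0002, 0.0225], [-0.0005, -0.0002, 0.0447], [-0.0005, -0.0002, 0.0669], [-0.0005, -0.0002, 0.0891], [-0.0005, -0.0001, 0.1113], [-0.0005, -0.0001, 0.1336], [-0.0005, -0.0001, 0.153], [-0.0005, -0.0001, 0.153]]
```

Request:
send_rows:
  translation:
    - [0.006,-0.05,0.008]
    - [0.017,-0.104,0.008]
    - [0.037,-0.157,0.008]
    - [0.063,-0.206,0.008]
    - [0.096,-0.251,0.008]
    - [0.135,-0.291,0.008]
    - [0.173,-0.321,0.008]
    - [0.173,-0.321,0.008]
  dr:
    - [0,0,0.0225]
    - [0,0,0.045]
    - [0,0,0.067]
    - [0,0,0.089]
    - [0,0,0.111]
    - [0,0,0.134]
    - [0,0,0.153]
    - [0,0,0.153]
  grip: [-0.42,-0.42,-0.42,-0.42,-0.42,-0.42,-0.42,-0.42]

```text
time_s: 26.68
ee_pos: [0.6532, 0.182, 0.1096]
eef_rot: [-1.254, 2.88, -0.003]
wrist_force: [0.1, -1.4, -0.2]
finger_gap: 0.0251
grasp_force: 0.0
```

```bash
python3 - <<'E'
from h import *
avg(3)
w=get_image('wrist')
for l,z in (('cam_pivot',.084),('cam_knob',.118)):
    x=spot_point(l,w)[:1]; print(l,[(y['p'],y['position'],onz(w,y['position'],z)) for y in x])
arc((.599,.124),[42,37,32,27,22,22],.08,.110)
E
```

```text
pos [0.6528 0.1822 0.1094] sd [0.0001 0.0001 0.    ] F [ 0.1  -0.36  0.44] t 26.825 gap 0.02482193336382505
cam_pivot [(0.74, [85.8, 317.6], array([0.59943869, 0.12214035, 0.084     ]))]
cam_knob [(0.65, [264.7, 323.0], array([0.65268839, 0.18341277, 0.118     ]))]
[[-0.002, -0.037, -0.003], [0.002, -0.071, -0.003], [0.01, -0.105, -0.003], [0.02, -0.138, -0.002], [0.034, -0.171, -0.002], [0.034, -0.171, -0.002]]
[[-0.0004, -0.0001, 0.0142], [-0.0004, -0.0001, 0.0281], [-0.0004, -0.0, 0.042], [-0.0004, -0.0, 0.0558], [-0.0004, -0.0, 0.0697], [-0.0004, -0.0, 0.0697]]
```

Request:
send_rows:
  translation:
    - [-0.002,-0.037,0]
    - [0.002,-0.071,0]
    - [0.01,-0.105,0]
  dr:
    - [0,0,0.014]
    - [0,0,0.028]
    - [0,0,0.042]
  grip: [-0.42,-0.42,-0.42]

```text
time_s: 27.35
ee_pos: [0.6658, 0.1671, 0.1092]
eef_rot: [0.861, -3.02, 0.001]
wrist_force: [-2.7, 1.6, 0.0]
finger_gap: 0.0246
grasp_force: 1.2
```

```bash
python3 - <<'E'
from h import *
avg(2)
arc((.599,.124),[28,24,20],.08,.110)
a=get_image('side');b=get_image('scene');cv2.imwrite('pics/sd.png',a['frame'][:,:,::-1])
E
```

```text
pos [0.6665 0.1663 0.1093] sd [0. 0. 0.] F [-1.64  0.99 -0.2 ] t 27.45 gap 0.024885851567119623
[[-0.001, -0.029, -0.004], [0.002, -0.056, -0.004], [0.007, -0.084, -0.004]]
[[-0.0002, -0.0001, 0.0105], [-0.0002, -0.0001, 0.0216], [-0.0002, -0.0001, 0.0327]]
```

Request:
send_rows:
  translation:
    - [-0.001,-0.029,0]
    - [0.002,-0.056,0]
  dr:
    - [0,0,0.0105]
    - [0,0,0.0216]
  grip: [-0.42,-0.42]

```text
time_s: 27.8
ee_pos: [0.6713, 0.1577, 0.1092]
eef_rot: [0.657, -3.071, 0.001]
wrist_force: [-2.9, 1.7, 0.9]
finger_gap: 0.0248
grasp_force: 1.6
```

```bash
python3 - <<'E'
from h import *
avg(2)
arc((.599,.124),[21,18,15],.08,.110)
E
```

```text
pos [0.6718 0.157  0.1092] sd [0. 0. 0.] F [-2.23  1.5   0.5 ] t 27.9 gap 0.024646705249490156
[[0.0, -0.024, -0.004], [0.002, -0.045, -0.004], [0.005, -0.065, -0.004]]
[[-0.0002, -0.0001, 0.0086], [-0.0002, -0.0001, 0.017], [-0.0002, -0.0001, 0.0253]]
```

Request:
send_rows:
  translation:
    - [0,-0.024,0]
    - [0.002,-0.045,0]
    - [0.002,-0.045,0]
  dr:
    - [0,0,0.0086]
    - [0,0,0.017]
    - [0,0,0.017]
  grip: [-0.42,-0.42,-0.42]

```text
time_s: 28.28
ee_pos: [0.675, 0.1489, 0.1092]
eef_rot: [0.496, -3.102, 0.002]
wrist_force: [-3.1, 2.1, 0.3]
finger_gap: 0.0247
grasp_force: 1.4
```

```bash
python3 - <<'E'
from h import *
avg(2)
q=np.array([.44,.103]) ; 
for z in(.2,): move([.49,.11,z],down(187.6))
p,Rt=pose();print(Rt)
E
```

```text
pos [0.6751 0.1489 0.1092] sd [0. 0. 0.] F [-2.78  3.04 -0.17] t 28.375 gap 0.025171592208469446
T [0.94, 0.102, -0.454] dr [-0.0002, -0.0, 0.0293] mm 210 deg 10.5
[[-9.50332093e-01 -3.11237699e-01  8.91089857e-05]
 [-3.11237467e-01  9.50330947e-01 -1.52631388e-03]
 [ 3.90363392e-04 -1.47823912e-03 -9.99998831e-01]]
```

Request:
send_rows:
  translation:
    - [0,0.015,0]
    - [0,0.015,-0.1]
    - [0,0.015,-0.35]
    - [0,0.01,-0.6]
    - [0.25,0,-0.6]
    - [0.5,0,-0.6]
    - [0.75,0.05,-0.6]
    - [1,0.1,-0.5]
    - [1,0.1,-0.5]
  dr:
    - [0,0,0]
    - [0,0,0]
    - [0,0,0]
    - [0,0,0]
    - [0,0,0]
    - [0,0,0.01]
    - [0,0,0.02]
    - [0,0,0.029]
    - [0,0,0.029]
  grip: [-0.35,-0.2,0,0,0,0,0,0,0]

```text
time_s: 29.5
ee_pos: [0.4713, 0.1037, 0.2057]
eef_rot: [0.207, -3.124, 0.008]
wrist_force: [0.1, 0.1, -0.7]
finger_gap: 0.0429
grasp_force: 0.0
```

```bash
python3 - <<'E'
from h import *
avg(2)
move([.419,.101,.13],down(187.6))
E
```

```text
pos [0.4776 0.1051 0.2089] sd [0.0015 0.0003 0.0008] F [0.75 0.59 0.53] t 29.6 gap 0.04260666805332931
T [0.293, 0.02, 0.394] dr [-0.0005, -0.0, -0.0] mm 98 deg 0.2
```

Request:
send_rows:
  translation:
    - [0.15,0.01,0.05]
    - [0.29,0.02,0.2]
    - [0.29,0.02,0.36]
    - [0.29,0.02,0.36]
    - [0.29,0.02,0.36]
  dr:
    - [0,0,0]
    - [0,0,0]
    - [0,0,0]
    - [0,0,0]
    - [0,0,0]
  grip: [0,0,0,0,0]

```text
time_s: 30.22
ee_pos: [0.4237, 0.1024, 0.1388]
eef_rot: [-0.207, 3.131, -0.002]
wrist_force: [-0.8, 0.1, 1.0]
finger_gap: 0.0428
grasp_force: 0.0
```

```bash
cat > pins.py <<'E'
from h import *
import sys
w=get_image('wrist');cv2.imwrite('pics/%s_raw.png'%sys.argv[1],w['frame'][:,:,::-1])
e=np.array([np.cos(np.radians(7.6)),np.sin(np.radians(7.6)),0]);f=np.array([-e[1],e[0],0])
print('rows for seat x',[(x,np.round(proj(w,S+e*x+[0,0,.007]),1).tolist()) for x in(-.118,-.1,-.09,-.048)])
hsv=cv2.cvtColor(w['frame'],cv2.COLOR_RGB2HSV)
for n,lo,hi in(('green',(40,80,40),(85,255,255)),('red',(0,120,50),(8,255,255)),('red2',(172,120,50),(180,255,255))):
    m=cv2.inRange(hsv,lo,hi);k,lab,st,ce=cv2.connectedComponentsWithStats(m)
    print(n,[(st[i].tolist(),ce[i].round(1).tolist()) for i in range(1,k) if st[i,4]>=3])
E
python3 pins.py p1
```

```text
rows for seat x [(-0.118, [184.7, 321.0]), (-0.1, [211.5, 321.0]), (-0.09, [225.8, 321.0]), (-0.048, [282.3, 321.0])]
green [([294, 303, 6, 10, 42], [296.5, 307.7]), ([353, 303, 6, 9, 45], [355.3, 307.1])]
red []
red2 []
```

```bash
python3 - <<'E'
import cv2
i=cv2.imread('pics/p1_raw.png')[150:320,220:425];cv2.imwrite('pics/p1v.png',cv2.resize(i,None,fx=3.5,fy=3.5,interpolation=2))
E
```

```text
(no output)
```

View pics/p1v.png

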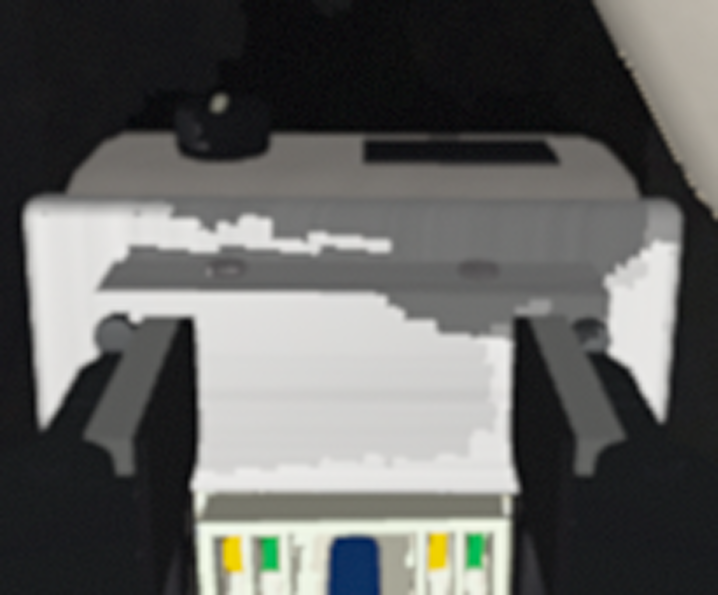

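```bash
python3 - <<'E'
from h import *
avg(2)
move([.6735,.153,.20],down(201)); move([.6735,.153,.11],down(201))
E
```

```text
pos [0.4232 0.1023 0.1387] sd [0.0002 0.     0.0001] F [ 0.21 -0.11  0.2 ] t 30.375 gap 0.04273679019855306
T [-1.275, 0.086, -0.301] dr [-0.0004, 0.0006, -0.0374] mm 263 deg 13.4
T [-1.273, 0.087, 0.149] dr [-0.0004, 0.0006, -0.0374] mm 257 deg 13.4
```

Request:
send_rows:
  translation:
    - [0,0,-0.3]
    - [-0.3,0.02,-0.35]
    - [-0.6,0.04,-0.35]
    - [-0.9,0.07,-0.35]
    - [-1,0.086,-0.35]
    - [-1,0.086,-0.35]
  dr:
    - [0,0,0]
    - [0,0,0]
    - [0,0,0]
    - [0,0,0]
    - [0,0,0]
    - [0,0,0]
  grip: [0,0,0,0,0,0]

```text
time_s: 31.12
ee_pos: [0.6185, 0.1457, 0.2068]
eef_rot: [-0.207, 3.134, -0.003]
wrist_force: [0.6, -0.1, 0.0]
finger_gap: 0.0426
grasp_force: 0.0
```

Request:
send_rows:
  translation:
    - [-0.15,0,0.02]
    - [-0.275,0,0.03]
    - [-0.275,0,0.03]
    - [-0.275,0,0.03]
  dr:
    - [0,0,-0.025]
    - [0,0,-0.037]
    - [0,0,-0.037]
    - [0,0,-0.037]
  grip: [0,0,0,0]

```text
time_s: 31.62
ee_pos: [0.6706, 0.1524, 0.202]
eef_rot: [-0.568, 3.09, -0.003]
wrist_force: [-0.6, 0.5, -0.5]
finger_gap: 0.0426
grasp_force: 0.0
```

```bash
python3 - <<'E'
from h import *
avg(2)
w=get_image('wrist')
for l,z in (('cam_pivot',.084),('cam_knob',.118)):
    x=spot_point(l,w)[:1]; print(l,[(y['p'],y['position'],onz(w,y['position'],z)) for y in x])
move([.6735,.153,.11],down(201))
E
```

```text
pos [0.6706 0.1525 0.2022] sd [0.0001 0.     0.0001] F [-0.23  0.33 -0.23] t 31.725 gap 0.042532462585764486
cam_pivot [(0.84, [98.0, 317.8], array([0.59809996, 0.12192876, 0.084     ]))]
cam_knob [(0.79, [207.2, 318.0], array([0.67193585, 0.15042831, 0.118     ]))]
T [-0.014, -0.002, 0.461] dr [-0.0003, 0.0, -0.0004] mm 92 deg 0.2
```

Request:
send_rows:
  translation:
    - [-0.014,-0.002,0.15]
    - [-0.014,-0.002,0.3]
    - [-0.014,-0.002,0.42]
    - [-0.014,-0.002,0.461]
    - [-0.014,-0.002,0.461]
    - [-0.014,-0.002,0.461]
  dr:
    - [0,0,0]
    - [0,0,0]
    - [0,0,0]
    - [0,0,0]
    - [0,0,0]
    - [0,0,0]
  grip: [0,0,0,0,-0.2,-0.42]

```text
time_s: 32.62
ee_pos: [0.6753, 0.1533, 0.1107]
eef_rot: [-0.569, 3.087, -0.003]
wrist_force: [-0.2, 0.5, -0.2]
finger_gap: 0.0249
grasp_force: 0.0
```

```bash
python3 - <<'E'
from h import *
avg(2)
arc((.599,.124),[18,14,10,6,4,3],.08,.110)
E
```

```text
pos [0.6753 0.1533 0.1108] sd [0. 0. 0.] F [-0.45  0.18 -0.44] t 32.725 gap 0.024471278790210518
[[0.009, -0.021, 0.004], [0.012, -0.049, 0.004], [0.016, -0.076, 0.004], [0.022, -0.104, 0.004], [0.026, -0.117, 0.004], [0.028, -0.124, 0.004]]
[[-0.0004, 0.0005, 0.008], [-0.0004, 0.0005, 0.0191], [-0.0003, 0.0005, 0.0302], [-0.0003, 0.0005, 0.0413], [-0.0003, 0.0005, 0.0469], [-0.0003, 0.0005, 0.0497]]
```

Request:
send_rows:
  translation:
    - [0.009,-0.021,0]
    - [0.012,-0.049,0]
    - [0.016,-0.076,0]
    - [0.022,-0.104,0]
    - [0.026,-0.117,0]
    - [0.026,-0.117,0]
  dr:
    - [0,0,0.008]
    - [0,0,0.019]
    - [0,0,0.03]
    - [0,0,0.041]
    - [0,0,0.047]
    - [0,0,0.047]
  grip: [-0.42,-0.42,-0.42,-0.42,-0.42,-0.42]

```text
time_s: 33.48
ee_pos: [0.6785, 0.1307, 0.1102]
eef_rot: [-0.11, 3.137, 0.001]
wrist_force: [-0.1, 4.9, 0.8]
finger_gap: 0.0248
grasp_force: 2.4
```

```bash
python3 - <<'E'
from h import *
avg(2)
E
```

```text
pos [0.6785 0.1306 0.1102] sd [0.     0.0001 0.    ] F [0.31 4.52 2.57] t 33.575 gap 0.02495986170298472
```

Request:
send_rows:
  translation:
    - [0,0.013,0]
    - [0,0.013,-0.1]
    - [0,0.013,-0.35]
    - [0,0.01,-0.5]
    - [0.25,0,-0.5]
    - [0.5,-0.02,-0.5]
    - [0.75,-0.04,-0.5]
    - [1,-0.05,-0.5]
    - [1,-0.05,-0.5]
  dr:
    - [0,0,0]
    - [0,0,0]
    - [0,0,0]
    - [0,0,0]
    - [0,0,0]
    - [0,0,0]
    - [0,0,-0.005]
    - [0,0,-0.01]
    - [0,0,-0.01]
  grip: [-0.35,-0.2,0,0,0,0,0,0,0]

```text
time_s: 34.7
ee_pos: [0.4743, 0.1039, 0.2084]
eef_rot: [0.206, -3.131, 0.007]
wrist_force: [0.9, 1.0, 0.4]
finger_gap: 0.0427
grasp_force: 0.0
```

```bash
python3 - <<'E'
from h import *
avg(3)
move([.4235,.1023,.1387],down(187.6))
E
```

```text
pos [0.4789 0.105  0.2094] sd [0.0011 0.0003 0.0002] F [0.72 0.14 0.27] t 34.85 gap 0.04225657629788028
T [0.277, 0.024, 0.353] dr [-0.0005, 0.0002, -0.0002] mm 90 deg 0.2
```

Request:
send_rows:
  translation:
    - [0.14,0.01,0.05]
    - [0.27,0.02,0.2]
    - [0.28,0.02,0.345]
    - [0.28,0.02,0.345]
    - [0.28,0.02,0.345]
  dr:
    - [0,0,0]
    - [0,0,0]
    - [0,0,0]
    - [0,0,0]
    - [0,0,0]
  grip: [0,0,0,0,0]

```text
time_s: 35.48
ee_pos: [0.4249, 0.1025, 0.1409]
eef_rot: [-0.206, 3.132, -0.003]
wrist_force: [0.2, -0.5, 1.4]
finger_gap: 0.0425
grasp_force: 0.0
```

```bash
sed -i 's/(40,80,40)/(40,60,25)/' pins.py; python3 pins.py p2; python3 - <<'E'
import cv2,numpy as np
from h import pose
print(pose()[0])
for n in('p1','p2'):
    i=cv2.imread('pics/%s_raw.png'%n)[:,:,::-1]
    for c in(285,356):
        print(n,c)
        for r in range(212,236): print(r,i[r,c-4:c+5:2].mean(0).round().astype(int) , end=' ; ')
        print()
E
```

```text
rows for seat x [(-0.118, [182.3, 321.1]), (-0.1, [208.9, 321.1]), (-0.09, [223.2, 321.1]), (-0.048, [279.4, 321.2])]
green [([279, 225, 11, 2, 15], [283.7, 225.6]), ([351, 225, 11, 3, 20], [356.4, 226.0]), ([353, 297, 6, 11, 55], [355.2, 301.6]), ([294, 298, 6, 10, 52], [296.9, 302.6])]
red []
red2 []
[0.42503325 0.10254577 0.14118692]
p1 285
212 [135 135 134] ; 213 [164 164 162] ; 214 [192 192 190] ; 215 [206 206 204] ; 216 [214 214 213] ; 217 [222 221 220] ; 218 [222 222 220] ; 219 [209 208 207] ; 220 [162 162 161] ; 221 [130 130 129] ; 222 [117 117 116] ; 223 [104 104 103] ; 224 [90 88 89] ; 225 [85 83 84] ; 226 [94 91 92] ; 227 [101  99  99] ; 228 [97 95 95] ; 229 [97 96 96] ; 230 [99 99 98] ; 231 [96 96 95] ; 232 [116 116 115] ; 233 [181 180 178] ; 234 [223 223 221] ; 235 [227 226 225] ; 
p1 356
212 [114 113 113] ; 213 [114 114 113] ; 214 [113 114 113] ; 215 [114 114 113] ; 216 [113 114 113] ; 217 [114 114 113] ; 218 [114 114 114] ; 219 [114 114 113] ; 220 [114 114 113] ; 221 [114 114 114] ; 222 [115 114 114] ; 223 [111 111 110] ; 224 [100  99  99] ; 225 [86 84 85] ; 226 [84 81
[... 402 characters left out ...]
 152 152] ; 224 [135 138 133] ; 225 [ 77 105  83] ; 226 [62 95 69] ; 227 [92 98 92] ; 228 [96 96 95] ; 229 [117 117 116] ; 230 [182 181 179] ; 231 [225 224 222] ; 232 [228 228 226] ; 233 [226 225 223] ; 234 [225 225 223] ; 235 [225 224 222] ; 
p2 356
212 [114 114 114] ; 213 [114 114 114] ; 214 [114 114 113] ; 215 [114 114 114] ; 216 [114 114 114] ; 217 [114 114 114] ; 218 [112 112 112] ; 219 [104 103 102] ; 220 [88 87 87] ; 221 [84 82 82] ; 222 [86 84 85] ; 223 [90 87 89] ; 224 [87 89 86] ; 225 [68 88 72] ; 226 [52 91 62] ; 227 [77 96 82] ; 228 [97 98 97] ; 229 [99 98 99] ; 230 [103 102 102] ; 231 [108 108 107] ; 232 [112 112 111] ; 233 [112 113 112] ; 234 [113 113 112] ; 235 [112 113 111] ;
```

```bash
python3 -c "
from h import *
w=get_image('side');s=get_image('scene')
X=tri([s,w],[spot_point('cam_knob',s)[0]['position'],spot_point('cam_knob',w)[0]['position']]);print(X)
print(sense()['wrist_force']);print(finish_job())"
```

```text
(array([0.67348789, 0.13058054, 0.12578115]), [np.float64(0.002421873708569038), np.float64(0.002421873708569211)])
[-0.06333552 -0.55748963  0.56744072]
the job is handed in; nothing more can be done
None
```

I opened the cam lever fully, seated the blue-grip tray under the lip between the guides, and clamped it at a lever angle of about 96°. The stop bar is at roughly 3.5 mm, estimated from the camera: green shows on both pins and no red. I handed the job in at about 36 s with the arm touching nothing, and the verdict was not returned.

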